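Charge the bench tumbler and start it

TASK

Charge the bench tumbler: slide its clear guard fully open, put every sawn piece of steel tube into the tub, and with the hand scoop, never with the gripper's fingers, transfer all the porcelain balls from the long bin into the tub. Then slide the guard fully shut and, never with it open, press the green start button right down; at the end the scoop is to stand upright on the floor of the emptied bin, and the other things on the bench stay where they are.

Things in the scene. Friction and masses are not known exactly. Their poses are not given: they have to be found in the camera images.
- tub_floor (a point): centre of the floor of the black tub of the blue bench tumbler (fixed, 210 mm in x by 410 mm in y), 78 mm above the bench; x, y are the tumbler's, z up. The tub is 160 (x) by 150 mm (y) inside with upright walls, rim 57 mm above this point; the motor housing is on its +y side and takes the guard when open. Guard rails run along y, 98 mm to each side in x, tops 149 mm above the bench.
- guard (a joint): travel of the clear guard along its rails, m: 0 fully shut over the tub (end stop), grows as it slides to the tumbler's +y, 0.165 fully open (end stop) with the tub all uncovered. Slides with about 1.5 N of friction and stays where it is left.
- guard_handle (a point): centre of the guard's black grip bar (moves with the guard, 173 mm above the bench): 90 mm along the tumbler's x, 14 mm thick along y, 22 mm tall, on two posts, its underside 18 mm above the clear plate. It sits 65 mm from the tub's centre towards -y when shut, 100 mm towards +y when open. The plate and its edging below reach 147 mm. Axes as the tumbler's.
- start (a joint): travel of the green start button, m: 0 released, 0.006 fully down (takes 5 N); counts as pressed beyond 0.0045. It springs back.
- start_top (a point): centre of the button's top face when released: button 28 mm across, pressed straight down, on top of the grey control pod (52 x 100 mm, top 120 mm above the bench) at the front (-x side) of the motor housing.
- bin: long grey open parts bin, fixed to the bench; inside 230 mm (its x) by 67 mm (its y), floor 3 mm thick, walls 3 mm thick and 46 mm high, upright; origin at the centre of its underside. The balls lie in its +x half at the start, and its -x half has room to set the scoop down.
- scoop: aluminium hand scoop, 160 g, 81 mm long, 60 mm wide, standing on its floor: flat floor 2.5 mm thick (1.5 mm at the lip), 2 mm sides 42 mm high that slope down and end 16 mm behind the lip, upright back. Origin on its underside, z up: mouth faces +x, lip at x = +42 mm, back at x = -39 mm. It fits lengthwise in the bin with 3.5 mm to spare each side.
- scoop_grip (a point): centre of the scoop's wooden grip bar, 84 mm above the scoop's underside over its origin: the bar runs along the scoop's x from -39 to +33 mm, is 14 mm thick (along y) and 24 mm tall. Take it from above across its thickness, here, close to the balance point. Axes as the scoop's.
- ball1: white porcelain polishing ball, 20 mm across, 15 g, slippery; origin at its centre; lies on the bin's floor at the start; absent in some runs
- ball2: white porcelain polishing ball, 20 mm across, 15 g, slippery; origin at its centre; lies on the bin's floor at the start; absent in some runs
- ball3: white porcelain polishing ball, 20 mm across, 15 g, slippery; origin at its centre; lies on the bin's floor at the start; absent in some runs
- ball4: white porcelain polishing ball, 20 mm across, 15 g, slippery; origin at its centre; lies on the bin's floor at the start; absent in some runs
- ball5: white porcelain polishing ball, 20 mm across, 15 g, slippery; origin at its centre; lies on the bin's floor at the start; absent in some runs
- ball6: white porcelain polishing ball, 20 mm across, 15 g, slippery; origin at its centre; lies on the bin's floor at the start; absent in some runs
- ball7: white porcelain polishing ball, 20 mm across, 15 g, slippery; origin at its centre; lies on the bin's floor at the start; absent in some runs
- ball8: white porcelain polishing ball, 20 mm across, 15 g, slippery; origin at its centre; lies on the bin's floor at the start; absent in some runs
- ball9: white porcelain polishing ball, 20 mm across, 15 g, slippery; origin at its centre; lies on the bin's floor at the start; absent in some runs
- tube1: sawn length of square steel tube, 42 mm long, 25 x 25 mm outside with 3 mm walls, 85 g, lying flat on the bench on one of its long sides; origin at the middle of its underside as first laid (12.5 mm from its long axis; it may come to lie on another side), x along its length; absent in some runs
- tube2: sawn length of square steel tube, 42 mm long, 25 x 25 mm outside with 3 mm walls, 85 g, lying flat on the bench on one of its long sides; origin at the middle of its underside as first laid (12.5 mm from its long axis; it may come to lie on another side), x along its length; absent in some runs
- tube3: sawn length of square steel tube, 42 mm long, 25 x 25 mm outside with 3 mm walls, 85 g, lying flat on the bench on one of its long sides; origin at the middle of its underside as first laid (12.5 mm from its long axis; it may come to lie on another side), x along its length; absent in some runs
- tube4: sawn length of square steel tube, 42 mm long, 25 x 25 mm outside with 3 mm walls, 85 g, lying flat on the bench on one of its long sides; origin at the middle of its underside as first laid (12.5 mm from its long axis; it may come to lie on another side), x along its length; absent in some runs
- solvent_can: bystander: rectangular solvent can with a red band and white cap, 65 x 100 x 168 mm; origin at the centre of its underside
- tape_measure: bystander: yellow tape measure lying flat, about 72 x 71 x 32 mm; origin at the underside
- hammer: bystander: claw hammer lying on the bench beyond the tubes, about 0.3 m long; origin about mid-length
Not all that is in view belongs to the job. Leave any yellow look-alike of the tube2 alone.

How it is judged (in metres and radians):
On the way, in this order (a step that is already met when the one before it is completed fails the run):
1. the guard is slid fully open (value of joint guard above 0.155 m), for 0.2 s.
2. all the tubes and all the balls lie in the tub (x of ball1 in the frame of tub_floor between -0.08 and 0.08 m and y of ball1 in the frame of tub_floor between -0.075 and 0.075 m and z of ball1 in the frame of tub_floor between -0.005 and 0.055 m and x of ball2 in the frame of tub_floor between -0.08 and 0.08 m and y of ball2 in the frame of tub_floor between -0.075 and 0.075 m and z of ball2 in the frame of tub_floor between -0.005 and 0.055 m and x of ball3 in the frame of tub_floor between -0.08 and 0.08 m and y of ball3 in the frame of tub_floor between -0.075 and 0.075 m and z of ball3 in the frame of tub_floor between -0.005 and 0.055 m and x of ball4 in the frame of tub_floor between -0.08 and 0.08 m and y of ball4 in the frame of tub_floor between -0.075 and 0.075 m and z of ball4 in the frame of tub_floor between -0.005 and 0.055 m and x of ball5 in the frame of tub_floor between -0.08 and 0.08 m and y of ball5 in the frame of tub_floor between -0.075 and 0.075 m and z of ball5 in the frame of tub_floor between -0.005 and 0.055 m and x of ball6 in the frame of tub_floor between -0.08 and 0.08 m and y of ball6 in the frame of tub_floor between -0.075 and 0.075 m and z of ball6 in the frame of tub_floor between -0.005 and 0.055 m and x of ball7 in the frame of tub_floor between -0.08 and 0.08 m and y of ball7 in the frame of tub_floor between -0.075 and 0.075 m and z of ball7 in the frame of tub_floor between -0.005 and 0.055 m and x of ball8 in the frame of tub_floor between -0.08 and 0.08 m and y of ball8 in the frame of tub_floor between -0.075 and 0.075 m and z of ball8 in the frame of tub_floor between -0.005 and 0.055 m and x of ball9 in the frame of tub_floor between -0.08 and 0.08 m and y of ball9 in the frame of tub_floor between -0.075 and 0.075 m and z of ball9 in the frame of tub_floor between -0.005 and 0.055 m and x of tube1 in the frame of tub_floor between -0.08 and 0.08 m and y of tube1 in the frame of tub_floor between -0.075 and 0.075 m and z of tube1 in the frame of tub_floor between -0.005 and 0.055 m and x of tube2 in the frame of tub_floor between -0.08 and 0.08 m and y of tube2 in the frame of tub_floor between -0.075 and 0.075 m and z of tube2 in the frame of tub_floor between -0.005 and 0.055 m and x of tube3 in the frame of tub_floor between -0.08 and 0.08 m and y of tube3 in the frame of tub_floor between -0.075 and 0.075 m and z of tube3 in the frame of tub_floor between -0.005 and 0.055 m and x of tube4 in the frame of tub_floor between -0.08 and 0.08 m and y of tube4 in the frame of tub_floor between -0.075 and 0.075 m and z of tube4 in the frame of tub_floor between -0.005 and 0.055 m), for 0.3 s.
3. the guard is slid fully shut (value of joint guard below 0.006 m), for 0.2 s.
4. the start button is pressed right down with the guard shut (value of joint guard below 0.006 m and value of joint start above 0.0045 m), for 0.1 s.
At the end, for the whole second after the job is handed in: the guard is within 6 mm of fully shut; every ball and tube lies in the tub, below its rim; the scoop rests upright (within 0.25 rad) on the bin's floor (within 15 mm), released and still (all of step 2 and value of joint guard below 0.006 m and x of scoop in the frame of bin between -0.09 and 0.09 m and y of scoop in the frame of bin between -0.02 and 0.02 m and z of scoop in the frame of bin below 0.015 m and angle between scoop's own z axis and vertical below 0.25 rad and linear speed of scoop below 0.02 m/s); the robot touches nothing.
It fails at once if the start button is pressed while the guard is not shut (value of joint start above 0.0045 m and value of joint guard above 0.008 m).
It fails at once if the gripper's fingers handle a ball that is not in the tub ((contact force between the fingers and ball1 above 0.5 N and not (x of ball1 in the frame of tub_floor between -0.08 and 0.08 m and y of ball1 in the frame of tub_floor between -0.075 and 0.075 m and z of ball1 in the frame of tub_floor between -0.005 and 0.055 m)) or (contact force between the fingers and ball2 above 0.5 N and not (x of ball2 in the frame of tub_floor between -0.08 and 0.08 m and y of ball2 in the frame of tub_floor between -0.075 and 0.075 m and z of ball2 in the frame of tub_floor between -0.005 and 0.055 m)) or (contact force between the fingers and ball3 above 0.5 N and not (x of ball3 in the frame of tub_floor between -0.08 and 0.08 m and y of ball3 in the frame of tub_floor between -0.075 and 0.075 m and z of ball3 in the frame of tub_floor between -0.005 and 0.055 m)) or (contact force between the fingers and ball4 above 0.5 N and not (x of ball4 in the frame of tub_floor between -0.08 and 0.08 m and y of ball4 in the frame of tub_floor between -0.075 and 0.075 m and z of ball4 in the frame of tub_floor between -0.005 and 0.055 m)) or (contact force between the fingers and ball5 above 0.5 N and not (x of ball5 in the frame of tub_floor between -0.08 and 0.08 m and y of ball5 in the frame of tub_floor between -0.075 and 0.075 m and z of ball5 in the frame of tub_floor between -0.005 and 0.055 m)) or (contact force between the fingers and ball6 above 0.5 N and not (x of ball6 in the frame of tub_floor between -0.08 and 0.08 m and y of ball6 in the frame of tub_floor between -0.075 and 0.075 m and z of ball6 in the frame of tub_floor between -0.005 and 0.055 m)) or (contact force between the fingers and ball7 above 0.5 N and not (x of ball7 in the frame of tub_floor between -0.08 and 0.08 m and y of ball7 in the frame of tub_floor between -0.075 and 0.075 m and z of ball7 in the frame of tub_floor between -0.005 and 0.055 m)) or (contact force between the fingers and ball8 above 0.5 N and not (x of ball8 in the frame of tub_floor between -0.08 and 0.08 m and y of ball8 in the frame of tub_floor between -0.075 and 0.075 m and z of ball8 in the frame of tub_floor between -0.005 and 0.055 m)) or (contact force between the fingers and ball9 above 0.5 N and not (x of ball9 in the frame of tub_floor between -0.08 and 0.08 m and y of ball9 in the frame of tub_floor between -0.075 and 0.075 m and z of ball9 in the frame of tub_floor between -0.005 and 0.055 m))).
It fails at once if the solvent can, tape measure or hammer is knocked out of place (over 30 mm) (distance of any of solvent_can, tape_measure, hammer from where it was at the start of the episode above 0.03 m).
Of ball1, ball2, ball3, ball4, ball5, ball6, ball7, ball8, ball9 only 5 to 9 are there at a start; the rules pass over those that are not, and their reading is None.
Of tube1, tube2, tube3, tube4 only 2 to 4 are there at a start; the rules pass over those that are not, and their reading is None.
At some moment in a run one of tube1, tube2, tube3, tube4 may be knocked a few centimetres aside while the robot is not near it.
It also fails if it takes over 210 s, if anything falls off the work surface, if the arm or the gripper's body presses on something with over 40 N, if the wrist force passes 120 N, or if a joint passes its speed limit or range.

ROBOT

A 6-joint arm with a two-finger parallel gripper is mounted at the origin on the work surface. World frame = base frame: x ahead of the robot, y to its left, z up, the work surface at z = 0. Lengths are in mm, angles in rad, forces in N, time in s.
With the tool pointing down it reaches from about 350 to 775 mm from the base axis. Payload 7.3 kg.
Tool frame: the origin (TCP) lies at the very end of the fingers, on their centre line; the grasp point (between the pads) lies 19 mm behind it; z points along the fingers, y is the line along which they close (so a half turn about z gives the same grasp; the last joint's range is limited). The gripper opens to 92 mm and grips with 3 to 60 N. Pads are 19 mm wide; open, the fingers measure 130 mm over their backs; the gripper's body (75 mm by 190 mm) begins 47 mm behind the grasp point.
Start: joints at [-1.481, 0.342, 1.524, -0, 1.275, -0.146], TCP at [122.672, -510.486, 226.741] pointing down, gripper open.
Joint ranges: [-2.53, 2.53], [-0.77, 2.02], [0.04, 2.7], [-1, 4.14], [0.28, 2.66], [-3.11, 3.11]. Speed limits (rad/s): [2.57, 2.57, 3.14, 3.14, 3.14, 3.14].

INTERFACE

Orientations are given as [roll, pitch, yaw] about the fixed x, y, z axes, in that order (R = Rz(yaw) Ry(pitch) Rx(roll)).
In Python, from plant import get_obs, optics, ticket, finder gives the robot as it stands.
- The arm moves only by the tool send_rows, never from a script. Its arguments are lists of equal length, an entry for each row: "offset": the shift along the tool's x, y, z scaled (see below), a list of three; "delta_rot": the turn, a rotation vector about the tool's x, y, z scaled (see below), a list of three. In form: {"offset": [[dx, dy, dz], ...], "delta_rot": [[rx, ry, rz], ...]}. A call has 1 to 8 rows; each row is the pose to reach, as a shift and turn from the pose commanded when the call began, along the tool's axes at that moment, turning the shorter way round; what a row does not reach only later rows make up. The controller multiplies each number of a shift by 120 mm and each number of a turn by 360 degrees. A row lasts 1/8 s, in which the tool goes at most 62.5 mm and 10.7 degrees, less where a joint would pass 70% of its speed; a pose out of reach is approached as far as the arm can. A call with a number of a shift or a turn outside -1 to 1 is refused whole. A call with a gripper value outside its range is refused whole. "grip" is the opening, from 0 (shut) to 1 (fully open), set as the call begins (left out, the last holds). The fingers move at their own pace and stop on an object; the grip force is fixed at half the most. Time passes only in rows, so rows that repeat a pose let the fingers close. It gives the time, the measured TCP pose, the force, the opening and the grip force at its end, in the units of the state.
- get_obs(): the state, without advancing time (a new reading comes with each control period).
- optics.capture(name): name is "scene" or "top" or "wrist"; returns the picture (420x560x3 uint8, red, green, blue); there is no depth.
- optics.get_calibration(name): a dict with "fx", "fy", "cx", "cy" (pixels), "world_from_camera" (4x4, takes a point from camera to world coordinates). Camera axes: x right, y down, z forward; pixel columns grow to the right and rows downward; lengths in mm; the calibration is good to about 2 mm. The wrist camera is an equidistant fisheye: a pixel r from the principal point sees the ray r / f radians off the axis. A picture is of the moment at which its call begins: read the wrist's pose just before it. get_calibration takes no time and is no camera call; for the wrist camera it gives the pose at the moment of the call.
- ticket.close_job(): hands the job in; it is judged then, once.
Trained networks look in the newest picture that a camera, given by its name, has taken for a name from the list of things; names that differ only in an ending like _2 or _b are one class to them, and where a whole thing is asked for, a point or a joint stands for the part that bears it (a point fixed in the world has none). Each returns a list of dicts, best first, with "confidence" (0 to 1); they miss things now and then, are a little off and sometimes report something else, mostly with a low value. They report only what shows in the picture. A call takes as long as a camera call. They do not tell look-alikes from the thing itself.
- finder.boxes_of(target, camera): "box" ([left, top, right, bottom] in pixels, round what is visible of it).
- finder.silhouettes(target, camera): "region" (420x560 bool, what is visible of it) and "box" ([left, top, right, bottom] in pixels, round what is visible of it).
- finder.pinpoint(target, camera): "uv" ([column, row] in pixels: a listed point, or the origin of a listed thing).
The state is a dict: "time": time; "joint_positions": joint angles; "dq": joint speeds; "tau": joint torques, N m; "tool_pos": TCP position; "tcp_rot": TCP orientation; "contact_force": force on the tool from outside, world axes, zero at the start; "moment": the same for the moment, N m; "grip_width": finger opening in mm; "finger_force": force on a finger pad.
Only numpy, scipy, OpenCV 4.12 (cv2) and the standard library are available. Lean on these libraries where they do the work, as an engineer would, in place of code of your own. Each camera call takes 0.05 s, during which the arm holds its last target. There are 200 camera calls.

## Working session

There is one attempt and no reset: what is moved stays moved. The work goes in short steps, Python scripts to look and compute and a tool call to move; the robot and the scene stay as the last step left them, time stands still between calls to the robot, and variables do not carry over. Pictures are saved under pics/ and viewed, at most 14 in all, crops included, and the job is handed in when it is done.

Besides the shell and the picture viewer there is one more tool, called after "Request:" in YAML: its name, and indented under it one key for each argument. send_rows: Moves the arm, as the interface text tells. Its arguments: {"type":"object","properties":{"offset":{"type":"array"},"delta_rot":{"type":"array"},"grip":{"type":"number"}},"required":["offset","delta_rot"]}

```bash
ls; mkdir -p pics; python3 - <<'E'
from plant import get_obs, optics, ticket, finder
import cv2,numpy as np
print(get_obs())
for n in ['scene','top']:
    im=optics.capture(n); cv2.imwrite(f'pics/{n}0.png',im[:,:,::-1])
    c=optics.get_calibration(n); print(n,c)
    for t in ['tub_floor','guard_handle','start_top','bin','scoop','scoop_grip','ball1','tube1','solvent_can','tape_measure','hammer']:
        print(t,[(np.round(d['uv']).tolist(),round(d['confidence'],2)) for d in finder.pinpoint(t,n)][:10])
print(get_obs()['time'])
E
```

```text
pics
{'time': 0.0, 'joint_positions': array([-1.48101518e+00,  3.42719348e-01,  1.52504414e+00, -3.46414748e-05,
        1.27537705e+00, -1.45972459e-01]), 'dq': array([ 1.51858031e-03, -1.74270720e-04, -2.29122714e-04,  5.09731383e-05,
       -1.22065136e-03, -3.29818184e-05]), 'tau': array([ 1.63708653e-03, -4.31243634e+01, -2.44217795e+01,  7.20553449e-02,
        5.59853262e-02, -1.14118009e-04]), 'tool_pos': array([ 122.61503325, -510.05387687,  226.03724479]), 'tcp_rot': array([-3.14005641e+00, -1.92374060e-04,  2.35763573e-01]), 'contact_force': array([0.0873179 , 0.24269343, 0.09136704]), 'moment': array([-0.00854869,  0.01014725,  0.00174926]), 'finger_force': 0.0, 'grip_width': 91.99836230004192}
scene {'fx': 428.9547711770708, 'fy': 428.9547711770708, 'cx': 284.39073844849753, 'cy': 211.20617655164526, 'world_from_camera': array([[ 8.16565480e-01,  3.82732470e-01, -4.32130390e-01,
         1.07165726e+03],
       [ 5.76950451e-01, -5.16892366e-01,  6.32416365e-01,
        -7.64694117e+02],
       [ 1.86813778e-02, -7.65727196e-01, -6.42894134e-01,
         8.47223790e+02],
[... 970 characters left out ...]
-9.91268441e-01,
         1.14537108e+03],
       [ 0.00000000e+00,  0.00000000e+00,  0.00000000e+00,
         1.00000000e+00]])}
tub_floor []
guard_handle [([208.0, 200.0], 0.75)]
start_top [([106.0, 252.0], 0.66)]
bin [([326.0, 273.0], 0.64)]
scoop [([108.0, 252.0], 0.17)]
scoop_grip [([191.0, 267.0], 0.83)]
ball1 [([322.0, 273.0], 0.61), ([304.0, 264.0], 0.56), ([292.0, 263.0], 0.47), ([328.0, 268.0], 0.46), ([327.0, 276.0], 0.42), ([311.0, 277.0], 0.41)]
tube1 [([363.0, 222.0], 0.69), ([335.0, 191.0], 0.57), ([341.0, 221.0], 0.49), ([192.0, 266.0], 0.33)]
solvent_can [([412.0, 222.0], 0.94), ([194.0, 268.0], 0.25)]
tape_measure [([242.0, 272.0], 0.68)]
hammer [([310.0, 151.0], 0.65)]
1.2
```

View pics/top0.png

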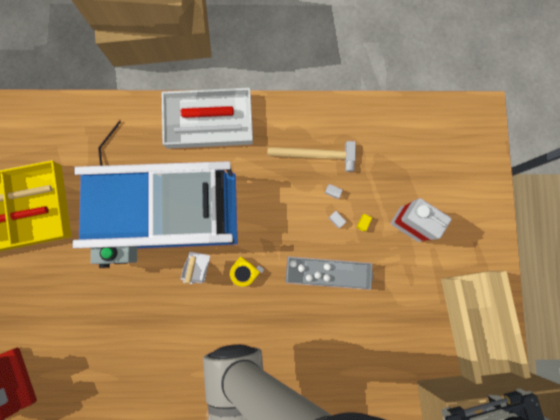

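View pics/scene0.png

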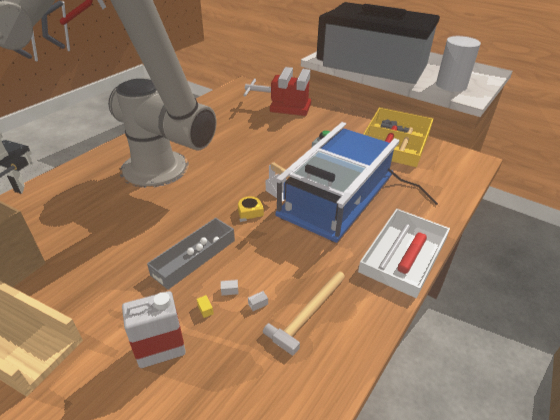

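The top view shows the tumbler (155,205) with guard shut (handle 207,200). Further items: button 106,253; scoop 195,267; tape 243,272; bin 329,273 with about 7 balls at its left end; grey tubes at (334,191) and (338,219). The yellow look-alike is at (364,223) and is to be left alone.

```bash
cat > h.py <<'E'
from plant import get_obs, optics, ticket, finder
import cv2,numpy as np
from scipy.spatial.transform import Rotation as Ro
def ray(n,uv,c=None):
    c=c or optics.get_calibration(n); T=np.array(c['world_from_camera'])
    x=(uv[0]-c['cx'])/c['fx']; y=(uv[1]-c['cy'])/c['fy']
    if n=='wrist':
        r=np.hypot(x,y); d=np.array([x/r*np.sin(r),y/r*np.sin(r),np.cos(r)]) if r>1e-9 else np.array([0,0,1.])
    else: d=np.array([x,y,1.]); d/=np.linalg.norm(d)
    return T[:3,3],T[:3,:3]@d
def onz(n,uv,z,c=None):
    o,d=ray(n,uv,c); return o+d*(z-o[2])/d[2]
def tri(rs):
    A=np.zeros((3,3));b=np.zeros(3)
    for o,d in rs:
        P=np.eye(3)-np.outer(d,d);A+=P;b+=P@o
    p=np.linalg.solve(A,b)
    return p,max(np.linalg.norm((np.eye(3)-np.outer(d,d))@(p-o)) for o,d in rs)
def proj(n,p,c=None):
    c=c or optics.get_calibration(n);T=np.array(c['world_from_camera'])
    q=T[:3,:3].T@(np.asarray(p)-T[:3,3])
    if n=='wrist':
        r=np.hypot(q[0],q[1]);th=np.arctan2(r,q[2]);q=np.array([q[0]/r*th,q[1]/r*th,1])
    else:q=q/q[2]
    return np.array([c['fx']*q[0]+c['cx'],c['fy']*q[1]+c['cy']])
def shot(n,name=None):
    im=optics.capture(n)
    if name: cv2.imwrite(f'pics/{name}.png',im[:,:,::-1])
    return im
def pose():
    s=get_obs(); return np.array(s['tool_pos']),Ro.from_euler('xyz',s['tcp_rot'])
def down(yaw): return Ro.from_euler('xyz',[np.pi,0,yaw])
def rows(p0,R0,targets):
    "targets: [(pos,R)], prints rows off pose p0,R0"
    O=[];D=[]
    for p,R in targets:
        O.append(np.round(R0.inv().apply(np.asarray(p)-p0)/120,4).tolist())
        D.append((np.round((R0.inv()*R).as_rotvec()/(2*np.pi),4)+0.).tolist())
    return O,D
def plan(calls,p0=None,R0=None):
    "calls: list of lists of (pos,R); each call starts at the last target of the one before"
    if p0 is None:p0,R0=pose()
    for t in calls:
        O,D=rows(p0,R0,t);print('O',O,'\nD',D);
        for a,b in zip([(p0,R0)]+t[:-1],t): print('   n>=%.1f'%max(np.linalg.norm(np.subtract(b[0],a[0]))/62.5,np.degrees((a[1].inv()*b[1]).magnitude())/10.7),end='')
        print();p0,R0=np.asarray(t[-1][0],float),t[-1][1]
E
python3 - <<'E'
from h import *
for n,uv,z in [('handle',(208,200),173),('start',(106,252),122),('scoopgrip',(191,267),84),('bin',(329,273),46),('tA',(334,191),25),('tB',(338,219),25),('yel',(364,223),25),('tape',(242,272),32),('can',(424,210),168),('binL',(288,271),46),('binR',(371,274),46)]:
    print(n,onz('top',uv,z).round())
sc=[('handle',(319,174),173),('grip',(281,169),84),('tA',(258,300),25),('tB',(229,287),25)]
for n,uv,z in sc: print(n,onz('scene',uv,z).round())
c=optics.get_calibration('wrist');print(c)
p=np.array([430,-200,330.]);plan([[(p,down(0))]])
E
```

```text
handle [599.  88. 173.]
start [472. 357. 122.]
scoopgrip [432. 144.  84.]
bin [ 414. -233.   46.]
tA [ 651. -256.   25.]
tB [ 568. -266.   25.]
yel [ 557. -341.   25.]
tape [418.  11.  32.]
can [ 574. -459.  168.]
binL [ 420. -118.   46.]
binR [ 411. -350.   46.]
handle [603.  84. 173.]
grip [431. 148.  84.]
tA [ 659. -263.   25.]
tB [ 577. -273.   25.]
{'fx': 325.19226210127806, 'fy': 325.19226210127806, 'cx': 281.46502491353584, 'cy': 213.6327139533146, 'world_from_camera': array([[ 2.32226238e-01, -9.39947423e-01, -2.50139594e-01,
         1.89928697e+02],
       [-9.72661750e-01, -2.24334223e-01, -6.00273005e-02,
        -4.93880568e+02],
       [ 3.07634923e-04,  2.57241130e-01, -9.66347198e-01,
         3.84436697e+02],
       [ 0.00000000e+00,  0.00000000e+00,  0.00000000e+00,
         1.00000000e+00]])}
O [[3.0945, -1.9174, -0.8607]] 
D [[0.0, 0.0, 0.0375]]
   n>=7.2
```

```bash
cat >> h.py <<'E'
import json
def go(wps,p0=None,R0=None,step=56,deg=9.5,settle=1):
    """wps: [(pos,R,grip|None[,step])]; splits straight segments into calls (<=114 mm an axis, <=8 rows), prints them"""
    if p0 is None:p0,R0=pose()
    p0=np.asarray(p0,float);calls=[]
    for w in wps:
        p,R,g=np.asarray(w[0],float),w[1],w[2] if len(w)>2 else None
        st=w[3] if len(w)>3 else step
        n=max(1,int(np.ceil(np.linalg.norm(p-p0)/st)),int(np.ceil(np.degrees((R0.inv()*R).magnitude())/deg)))
        rv=(R0.inv()*R).as_rotvec()
        pts=[(p0+(p-p0)*k/n,R0*Ro.from_rotvec(rv*k/n)) for k in range(1,n+1)]+[(p,R)]*settle
        b,Rb=p0,R0;cur=[];first=True
        for q in pts:
            if cur and (len(cur)==8 or np.abs(Rb.inv().apply(q[0]-b)).max()>119):
                calls.append((b,Rb,cur,g if first else None));first=False;b,Rb=cur[-1];cur=[]
            cur.append(q)
        calls.append((b,Rb,cur,g if first else None));p0,R0=p,R
    for b,Rb,cur,g in calls:
        O,D=rows(b,Rb,cur)
        print(('grip %s '%g if g is not None else '')+'O',json.dumps(np.round(O,3).tolist()).replace(' ',''),'D',json.dumps((np.round(D,4)+0.).tolist()).replace(' ',''))
E
python3 - <<'E'
from h import *
go([([430,-200,330.],down(0.0))])
E
```

```text
O [[0.344,-0.213,-0.096],[0.688,-0.426,-0.191]] D [[0.0,0.0,0.0042],[0.0,0.0,0.0083]]
O [[0.332,-0.231,-0.096],[0.664,-0.462,-0.191]] D [[0.0,0.0,0.0042],[0.0,0.0,0.0083]]
O [[0.32,-0.248,-0.096],[0.639,-0.496,-0.191],[0.959,-0.744,-0.287]] D [[0.0,0.0,0.0042],[0.0,0.0,0.0083],[0.0,0.0,0.0125]]
O [[0.299,-0.272,-0.096],[0.598,-0.544,-0.191],[0.598,-0.544,-0.191]] D [[0.0,0.0,0.0042],[0.0,0.0,0.0083],[0.0,0.0,0.0083]]
```

Request:
send_rows:
  offset:
    - [0.344,-0.213,-0.096]
    - [0.688,-0.426,-0.191]
  delta_rot:
    - [0,0,0.0042]
    - [0,0,0.0083]

```text
time: 1.45
tool_pos: [191.5, -440.8, 249.7]
tcp_rot: [-3.141, -0.0, 0.181]
contact_force: [0.2, -0.1, 1.3]
grip_width: 91.5
finger_force: 0.0
```

Request:
send_rows:
  offset:
    - [0.332,-0.231,-0.096]
    - [0.664,-0.462,-0.191]
  delta_rot:
    - [0,0,0.0042]
    - [0,0,0.0083]

```text
time: 1.7
tool_pos: [260.1, -371.3, 273.1]
tcp_rot: [3.141, -0.0, 0.13]
contact_force: [0.5, 0.1, -0.1]
grip_width: 91.9
finger_force: 0.0
```

Request:
send_rows:
  offset:
    - [0.32,-0.248,-0.096]
    - [0.639,-0.496,-0.191]
    - [0.959,-0.744,-0.287]
  delta_rot:
    - [0,0,0.0042]
    - [0,0,0.0083]
    - [0,0,0.0125]

```text
time: 2.08
tool_pos: [362.5, -267.6, 307.6]
tcp_rot: [3.141, -0.0, 0.052]
contact_force: [1.6, -0.9, -0.2]
grip_width: 91.7
finger_force: 0.0
```

Request:
send_rows:
  offset:
    - [0.299,-0.272,-0.096]
    - [0.598,-0.544,-0.191]
    - [0.598,-0.544,-0.191]
  delta_rot:
    - [0,0,0.0042]
    - [0,0,0.0083]
    - [0,0,0.0083]

```text
time: 2.45
tool_pos: [431.6, -197.8, 330.6]
tcp_rot: [3.141, -0.002, 0.005]
contact_force: [0.0, -0.5, 0.5]
grip_width: 91.6
finger_force: 0.0
```

```bash
python3 - <<'E'
from h import *
print(get_obs()['time'],pose()[0],pose()[1].as_euler('xyz'))
c=optics.get_calibration('wrist');shot('wrist','w1')
np.save('c1.npy',c,allow_pickle=True)
for t,z in [('ball1',13),('tube1',0),('bin',0),('tub_floor',78),('guard_handle',173),('scoop_grip',84),('start_top',126)]:
    print(t,[(np.round(d['uv']).tolist(),round(d['confidence'],2),onz('wrist',d['uv'],z,c).round()[:2].tolist()) for d in finder.pinpoint(t,'wrist')])
E
```

```text
2.45 [ 431.59965914 -197.8496054   330.59648784] [ 3.14103835e+00 -1.71114169e-03  5.43241837e-03]
ball1 [([286.0, 190.0], 0.7, [411.0, -205.0]), ([269.0, 196.0], 0.69, [402.0, -179.0]), ([300.0, 196.0], 0.68, [403.0, -225.0]), ([238.0, 167.0], 0.59, [446.0, -133.0]), ([307.0, 175.0], 0.57, [434.0, -235.0]), ([320.0, 32.0], 0.52, [650.0, -254.0]), ([252.0, 178.0], 0.5, [429.0, -153.0])]
tube1 [([324.0, 87.0], 0.8, [566.0, -260.0]), ([319.0, 31.0], 0.77, [655.0, -254.0]), ([380.0, 94.0], 0.77, [560.0, -346.0]), ([454.0, 102.0], 0.55, [560.0, -478.0])]
bin [([303.0, 188.0], 0.68, [412.0, -231.0])]
tub_floor [([56.0, 80.0], 0.89, [595.0, 136.0]), ([149.0, 190.0], 0.42, [425.0, -18.0])]
guard_handle [([34.0, 65.0], 0.77, [599.0, 97.0])]
scoop_grip [([57.0, 192.0], 0.89, [425.0, 141.0])]
start_top []
```

View pics/w1.png

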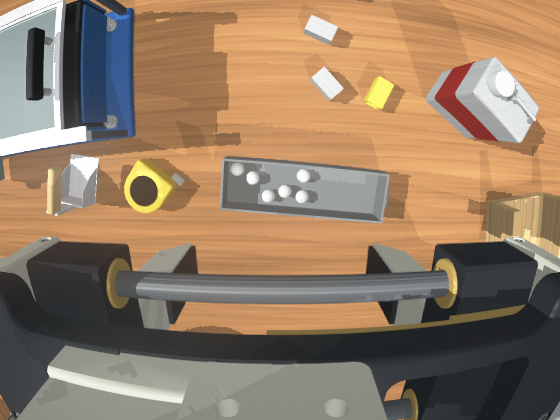

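w1 shows six balls in the bin ((237,169), (253,178), (268,196), (285,191), (302,197), (303,176)). The two grey tubes are at (320,30) and (326,83), and the yellow decoy is at (379,92). Next is a closer look at the tumbler and scoop.

```bash
python3 - <<'E'
from h import *
c=np.load('c1.npy',allow_pickle=True).item()
k=np.array([onz('wrist',u,46,c)[:2] for u in [(223,157),(389,171),(383,221),(221,207)]]);print(k.round(),k.mean(0).round(1))
go([([440,90,330.],down(0.0))])
E
```

```text
[[ 464. -117.]
 [ 447. -350.]
 [ 373. -346.]
 [ 393. -112.]] [ 419.1 -231.4]
O [[0.015,-0.404,-0.0],[0.029,-0.807,-0.001]] D [[0.0,0.0,0.0],[0.0,0.0,0.0]]
O [[0.015,-0.404,-0.0],[0.03,-0.807,-0.001]] D [[0.0,0.0,0.0],[0.0,0.0,0.0]]
O [[0.015,-0.404,-0.0],[0.03,-0.807,-0.001],[0.03,-0.807,-0.001]] D [[0.0,0.0,0.0],[0.0,0.0,0.0],[0.0,0.0,0.0]]
```

Request:
send_rows:
  offset:
    - [0.015,-0.404,0]
    - [0.029,-0.807,0]
  delta_rot:
    - [0,0,0]
    - [0,0,0]

```text
time: 3.1
tool_pos: [432.9, -102.8, 329.7]
tcp_rot: [-3.141, 0.0, -0.002]
contact_force: [1.4, 0.5, 0.3]
grip_width: 91.7
finger_force: 0.0
```

Request:
send_rows:
  offset:
    - [0.015,-0.404,0]
    - [0.03,-0.807,0]
  delta_rot:
    - [0,0,0]
    - [0,0,0]

```text
time: 3.35
tool_pos: [436.5, -5.3, 330.0]
tcp_rot: [3.141, -0.0, -0.001]
contact_force: [0.8, 0.2, -0.3]
grip_width: 91.8
finger_force: 0.0
```

Request:
send_rows:
  offset:
    - [0.015,-0.404,0]
    - [0.03,-0.807,0]
    - [0.03,-0.807,0]
  delta_rot:
    - [0,0,0]
    - [0,0,0]
    - [0,0,0]

```text
time: 3.72
tool_pos: [439.9, 92.7, 329.8]
tcp_rot: [-3.141, 0.0, 0.005]
contact_force: [0.4, -0.6, 0.0]
grip_width: 91.6
finger_force: 0.0
```

```bash
python3 - <<'E'
from h import *
print(get_obs()['time'],pose()[0],pose()[1].as_euler('xyz'))
c1=np.load('c1.npy',allow_pickle=True).item()
c=optics.get_calibration('wrist');shot('wrist','w2');np.save('c2.npy',c,allow_pickle=True)
for t,z in [('bin',0),('tub_floor',78),('guard_handle',173),('scoop_grip',84),('scoop',0),('start_top',126)]:
    print(t,[(np.round(d['uv'],1).tolist(),round(d['confidence'],2),onz('wrist',d['uv'],z,c).round(1)[:2].tolist()) for d in finder.pinpoint(t,'wrist')])
E
```

```text
3.725 [439.93332171  92.72689379 329.82329743] [-3.14114047e+00  1.65949962e-04  4.66026504e-03]
bin [([472.6, 195.5], 0.58, [412.9, -237.6])]
tub_floor [([466.5, 197.1], 0.29, [425.7, -173.9])]
guard_handle [([280.2, 40.0], 0.68, [597.4, 95.1])]
scoop_grip [([241.2, 190.0], 0.7, [432.5, 144.4])]
scoop [([244.2, 180.0], 0.83, [432.1, 150.1]), ([459.0, 197.8], 0.66, [408.3, -209.1])]
start_top [([75.5, 165.5], 0.82, [476.1, 358.5])]
```

View pics/w2.png

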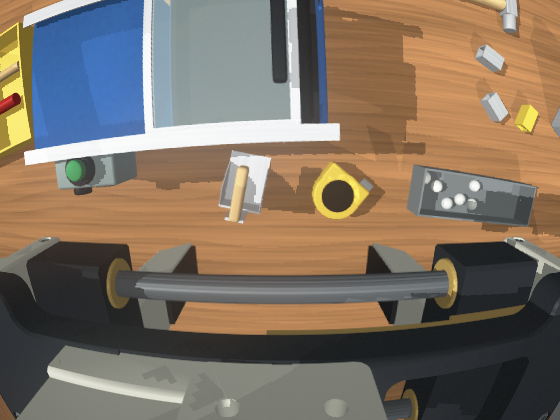

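w2 shows: the scoop with bar from (236,220) to (241,168) and lip toward the picture's top (+x), the handle at (280,40), the button at (76,168) and the front rail running (30,152)–(338,125).

```bash
python3 - <<'E'
from h import *
c1=np.load('c1.npy',allow_pickle=True).item();c=np.load('c2.npy',allow_pickle=True).item()
W=lambda uv,z:onz('wrist',uv,z,c).round(1)[:2]
a,b=W((28,153),149),W((340,125),149);print('rail',a,b,np.degrees(np.arctan2(*(a-b)[::-1])))
a,b=W((28,164),149),W((340,139),149);print('rail low',a,b,np.degrees(np.arctan2(*(a-b)[::-1])))
a,b=W((236,220),96),W((241,168),96);print('bar',a,b,np.degrees(np.arctan2(*(b-a)[::-1])))
print('lip',W((234,152),0),W((271,157),0),'back?',W((219,207),42),W((260,213),42))
print('handle ends',W((279,82),173),W((279,2),173))
R=lambda *l:[ray(*x) for x in l]
for n,l in dict(handle=[('top',(208,200)),('scene',(319,174)),('wrist',(280.2,40),c)],grip=[('top',(191,267)),('scene',(281,169)),('wrist',(241.2,190),c)],grip2=[('top',(191,267)),('wrist',(241.2,190),c)],start=[('top',(106,252)),('wrist',(75.5,165.5),c)]).items():
    p,e=tri(R(*l));print(n,p.round(1),round(e,1))
T=np.array(c['world_from_camera']);print(T[:3,3])
go([([520,120,330.],down(0.0))])
E
```

```text
rail [499.8 424.3] [514.5  32.8] 92.15032562072246
rail low [485.3 426.2] [499.8  32.5] 92.10925442218343
bar [396.4 150.5] [462.1 142.6] -6.856528250804603
lip [475.  164.9] [467.1 109.2] back? [400.  182.4] [391.3 123.7]
handle ends [554.9  96. ] [638.6  96.4]
handle [599.5  92.1 166.3] 3.0
grip [433.1 144.   86.6] 0.8
grip2 [432.4 144.4  82.8] 0.2
start [474. 355. 129.] 2.6
[509.13604952  93.42563999 487.52742608]
O [[0.332,-0.127,-0.0],[0.663,-0.254,-0.001],[0.663,-0.254,-0.001]] D [[0.0,0.0,-0.0001],[0.0,0.0,-0.0002],[0.0,0.0,-0.0002]]
```

Request:
send_rows:
  offset:
    - [0.332,-0.127,0]
    - [0.663,-0.254,0]
    - [0.663,-0.254,0]
    - [0.663,-0.254,0]
  delta_rot:
    - [0,0,0]
    - [0,0,0]
    - [0,0,0]
    - [0,0,0]

```text
time: 4.58
tool_pos: [519.3, 120.5, 329.6]
tcp_rot: [3.141, 0.001, 0.0]
contact_force: [-0.1, 0.2, 0.7]
grip_width: 92.0
finger_force: 0.0
```

```bash
python3 - <<'E'
from h import *
print(get_obs()['time'],get_obs()['joint_positions'],pose()[0],pose()[1].as_euler('xyz'))
c1=np.load('c2.npy',allow_pickle=True).item()
c=optics.get_calibration('wrist');shot('wrist','w3');np.save('c3.npy',c,allow_pickle=True)
for t,z in [('tub_floor',78),('guard_handle',173),('scoop_grip',84),('scoop',0),('start_top',126)]:
    print(t,[(np.round(d['uv'],1).tolist(),round(d['confidence'],2),onz('wrist',d['uv'],z,c).round(1)[:2].tolist()) for d in finder.pinpoint(t,'wrist')])
for d in finder.silhouettes('guard_handle','wrist')[:1]: print(d['box'])
E
```

```text
4.575 [ 8.43910121e-02  3.00973618e-01  1.30194422e+00 -2.67714337e-04
  1.53984718e+00  1.65515894e+00] [519.29069316 120.51524499 329.5974423 ] [3.14122724e+00 1.14565189e-03 3.66274132e-05]
tub_floor [([263.5, 248.4], 0.47, [430.7, 145.3])]
guard_handle [([305.4, 118.8], 0.81, [598.3, 98.0])]
scoop_grip [([261.8, 248.0], 0.64, [433.6, 147.2]), ([475.3, 237.5], 0.29, [443.4, -169.3])]
scoop [([263.0, 231.8], 0.82, [428.7, 150.2])]
start_top [([98.5, 230.7], 0.63, [469.3, 360.8])]
[161.6, 35.9, 325.4, 206.2]
```

View pics/w3.png

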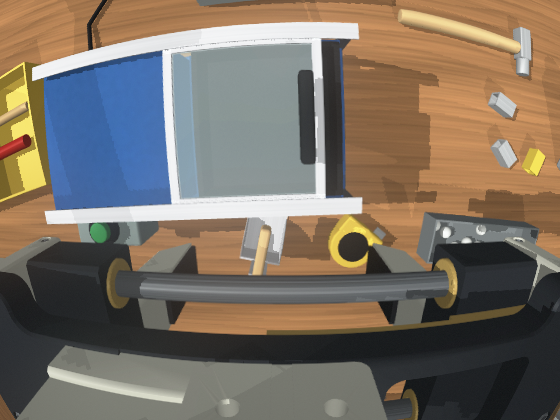

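```bash
python3 - <<'E'
from h import *
c2=np.load('c2.npy',allow_pickle=True).item();c=np.load('c3.npy',allow_pickle=True).item()
W=lambda uv,z:onz('wrist',uv,z,c).round(1)[:2]
a,b=W((305,70),180),W((308,163),180);print('handle',a,b,(a+b)/2,np.degrees(np.arctan2(*(a-b)[::-1])))
a,b=W((32,73),149),W((358,29),149);print('rail far',a,b,np.degrees(np.arctan2(*(a-b)[::-1])))
a,b=W((46,217),149),W((362,205),149);print('rail near',a,b,np.degrees(np.arctan2(*(a-b)[::-1])))
a,b=W((168,50),149),W((179,202),149);print('plate edge',a,b,np.degrees(np.arctan2(*(a-b)[::-1])))
for n,l in dict(handle=[(305.4,118.8),(280.2,40)],start=[(98.5,230.7),(75.5,165.5)],grip=[(261.8,248.0),(241.2,190)]).items():
    p,e=tri([ray('wrist',l[0],c),ray('wrist',l[1],c2)]);print(n,p.round(1),round(e,1))
E
```

```text
handle [644.9  98.9] [556.1  95.8] [600.5   97.35] 1.999378549392024
rail far [684.6 439.3] [699.3  40.1] 92.10888671724726
rail near [494.1 431.5] [507.8  33.1] 91.96948543106868
plate edge [679.6 242.1] [511.7 234. ] 2.761978990127461
handle [598.9  96.3 166.4] 1.3
start [477.8 343.1 149.7] 1.7
grip [430.4 146.7  74.4] 1.1
```

Now opening the guard: the handle is at about (600,97) and the tumbler's yaw is 0.036.

```bash
python3 - <<'E'
from h import *
R=down(.036);y=np.array([-.036,.9994,0]);h=np.array([600,97,157.])
go([(h+[0,0,60],R),(h,R,None,30)])
print('open');go([(h+y*164,R,None,28)],h,R)
E
```

```text
O [[0.224,0.067,0.315],[0.447,0.134,0.63],[0.67,0.201,0.945],[0.67,0.201,0.945]] D [[0.0,0.0,-0.0019],[0.0,-0.0001,-0.0038],[0.0,-0.0001,-0.0056],[0.0,-0.0001,-0.0056]]
O [[0.0,-0.0,0.25],[0.0,-0.0,0.5],[0.0,-0.0,0.5]] D [[0.0,0.0,0.0],[0.0,0.0,0.0],[0.0,0.0,0.0]]
open
O [[-0.0,-0.228,-0.0],[-0.0,-0.456,-0.0],[-0.0,-0.683,-0.0],[-0.0,-0.911,-0.0]] D [[0.0,0.0,0.0],[0.0,0.0,0.0],[0.0,0.0,0.0],[0.0,0.0,0.0]]
O [[-0.0,-0.228,-0.0],[-0.0,-0.456,-0.0],[-0.0,-0.456,-0.0]] D [[0.0,0.0,0.0],[0.0,0.0,0.0],[0.0,0.0,0.0]]
```

Request:
send_rows:
  offset:
    - [0.224,0.067,0.315]
    - [0.447,0.134,0.63]
    - [0.67,0.201,0.945]
    - [0.67,0.201,0.945]
    - [0.67,0.201,0.945]
  delta_rot:
    - [0,0,-0.0019]
    - [0,0,-0.0038]
    - [0,0,-0.0056]
    - [0,0,-0.0056]
    - [0,0,-0.0056]

```text
time: 5.55
tool_pos: [600.1, 97.3, 217.5]
tcp_rot: [-3.142, -0.001, 0.036]
contact_force: [-0.2, -0.7, 0.3]
grip_width: 92.1
finger_force: 0.0
```

Request:
send_rows:
  offset:
    - [0,0,0.25]
    - [0,0,0.5]
    - [0,0,0.5]
  delta_rot:
    - [0,0,0]
    - [0,0,0]
    - [0,0,0]

```text
time: 5.92
tool_pos: [599.0, 97.6, 156.5]
tcp_rot: [3.142, 0.002, 0.037]
contact_force: [-0.3, -0.3, 0.6]
grip_width: 91.7
finger_force: 0.0
```

Request:
send_rows:
  offset:
    - [0,0,0]
    - [0,0,0]
    - [0,0,0]
    - [0,0,0]
    - [0,0,0]
    - [0,0,0]
  delta_rot:
    - [0,0,0]
    - [0,0,0]
    - [0,0,0]
    - [0,0,0]
    - [0,0,0]
    - [0,0,0]
  grip: 0

```text
time: 6.68
tool_pos: [600.2, 97.2, 156.4]
tcp_rot: [3.142, 0.0, 0.036]
contact_force: [-0.3, 0.3, -0.6]
grip_width: 36.5
finger_force: 0.0
```

Request:
send_rows:
  offset:
    - [0,0,0]
    - [0,0,0]
    - [0,0,0]
    - [0,0,0]
    - [0,0,0]
    - [0,0,0]
  delta_rot:
    - [0,0,0]
    - [0,0,0]
    - [0,0,0]
    - [0,0,0]
    - [0,0,0]
    - [0,0,0]

```text
time: 7.42
tool_pos: [600.2, 97.1, 156.4]
tcp_rot: [3.141, 0.0, 0.036]
contact_force: [-0.2, -1.2, -0.1]
grip_width: 14.1
finger_force: 30.0
```

Request:
send_rows:
  offset:
    - [0,-0.228,0]
    - [0,-0.456,0]
    - [0,-0.683,0]
    - [0,-0.911,0]
  delta_rot:
    - [0,0,0]
    - [0,0,0]
    - [0,0,0]
    - [0,0,0]

```text
time: 7.92
tool_pos: [596.2, 206.6, 156.5]
tcp_rot: [3.14, 0.0, 0.036]
contact_force: [1.1, -2.4, 0.1]
grip_width: 13.6
finger_force: 30.0
```

Request:
send_rows:
  offset:
    - [0,-0.228,0]
    - [0,-0.456,0]
    - [0,-0.456,0]
    - [0,-0.456,0]
  delta_rot:
    - [0,0,0]
    - [0,0,0]
    - [0,0,0]
    - [0,0,0]

```text
time: 8.43
tool_pos: [594.8, 244.3, 156.0]
tcp_rot: [3.114, 0.006, 0.031]
contact_force: [-4.1, -60.1, 8.4]
grip_width: 29.8
finger_force: 30.0
```

```bash
python3 - <<'E'
from h import *
s=get_obs();print(s['time'],s['tool_pos'],s['contact_force'],s['grip_width'],s['finger_force'])
E
```

```text
8.425 [594.83621956 244.34767602 156.03064147] [ -4.05316191 -60.08267031   8.42280078] 29.828698706718104 29.994669556617737
```

Request:
send_rows:
  offset:
    - [0,0.15,0]
    - [0,0.15,0]
  delta_rot:
    - [0,0,0]
    - [0,0,0]

```text
time: 8.68
tool_pos: [595.5, 236.3, 156.4]
tcp_rot: [3.132, 0.002, 0.033]
contact_force: [-1.4, -22.9, 2.3]
grip_width: 13.9
finger_force: 30.0
```

```bash
python3 - <<'E'
from h import *
s=get_obs();print(s['time'],s['tool_pos'],s['contact_force'],s['grip_width'],s['finger_force'])
a=shot('scene')[90:260,230:450];b=shot('top')[140:270,60:260]
b=cv2.resize(b,(800,520),interpolation=cv2.INTER_CUBIC);a=cv2.resize(a,None,fx=3.5,fy=3.5,interpolation=cv2.INTER_CUBIC)
cv2.imwrite('pics/s4.png',a[:,:,::-1]);cv2.imwrite('pics/t4.png',b[:,:,::-1])
E
```

```text
8.675 [595.53203165 236.30344319 156.44974606] [ -1.44234616 -22.8992264    2.29149344] 13.852616124641337 29.99152958393097
```

View pics/s4.png

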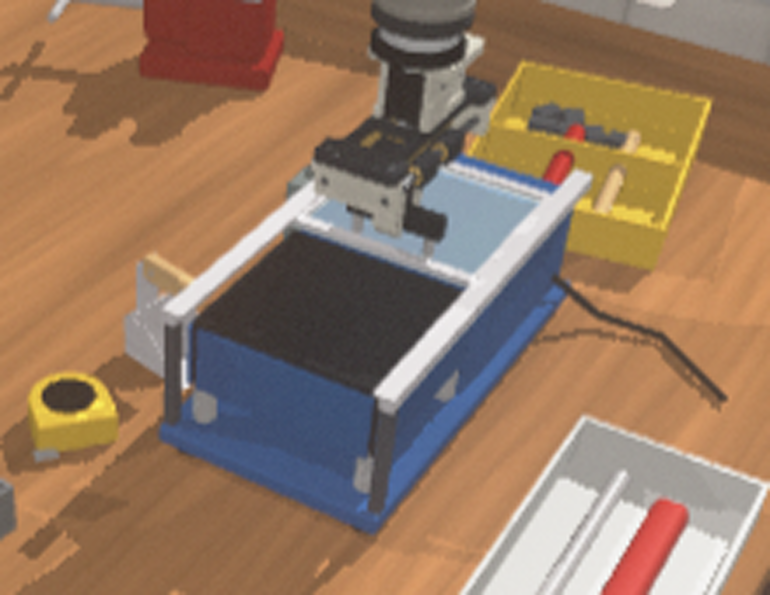

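The guard seems to be at its open stop (handle y ≈ 236), so it had started about 25 mm open. Next: release, rise and verify.

Request:
send_rows:
  offset:
    - [0,0,0]
    - [0,0,0]
    - [0,0,0]
    - [0,0,0]
  delta_rot:
    - [0,0,0]
    - [0,0,0]
    - [0,0,0]
    - [0,0,0]
  grip: 0.6

```text
time: 9.28
tool_pos: [594.8, 243.6, 156.5]
tcp_rot: [-3.141, -0.0, 0.037]
contact_force: [0.8, -0.6, 0.2]
grip_width: 49.5
finger_force: 0.0
```

Request:
send_rows:
  offset:
    - [0,0,-0.4]
    - [0,0,-0.9]
    - [0,0,-0.9]
  delta_rot:
    - [0,0,0]
    - [0,0,0]
    - [0,0,0]

```text
time: 9.65
tool_pos: [597.0, 244.3, 270.6]
tcp_rot: [-3.139, -0.011, 0.037]
contact_force: [0.6, 0.2, -1.5]
grip_width: 54.8
finger_force: 0.0
```

Request:
send_rows:
  offset:
    - [-0.3,0.4,-0.2]
    - [-0.6,0.8,-0.4]
    - [-0.6,0.8,-0.4]
    - [-0.6,0.8,-0.4]
  delta_rot:
    - [0,0,0]
    - [0,0,0]
    - [0,0,0]
    - [0,0,0]

```text
time: 10.15
tool_pos: [526.4, 144.8, 312.1]
tcp_rot: [-3.141, 0.0, 0.036]
contact_force: [0.6, 0.3, 0.4]
grip_width: 55.3
finger_force: 0.0
```

```bash
python3 - <<'E'
from h import *
print(get_obs()['time'],get_obs()['joint_positions'],pose()[0],pose()[1].as_euler('xyz'))
c=optics.get_calibration('wrist');shot('wrist','w5');np.save('c5.npy',c,allow_pickle=True)
for t,z in [('tub_floor',78),('guard_handle',173),('scoop_grip',84),('scoop',0),('start_top',126)]:
    print(t,[(np.round(d['uv'],1).tolist(),round(d['confidence'],2),onz('wrist',d['uv'],z,c).round(1)[:2].tolist()) for d in finder.pinpoint(t,'wrist')])
E
```

```text
10.15 [1.27813968e-01 3.31647152e-01 1.30478971e+00 3.30547168e-04
 1.50524384e+00 1.66287668e+00] [526.3626675  144.77936815 312.13570249] [-3.14127231e+00  1.18013663e-04  3.57119653e-02]
tub_floor [([290.4, 124.0], 0.95, [601.9, 137.3])]
guard_handle [([185.7, 130.7], 0.58, [593.2, 236.6])]
scoop_grip [([277.7, 260.3], 0.56, [430.6, 146.9]), ([186.2, 130.0], 0.55, [593.3, 262.7]), ([487.8, 261.0], 0.41, [429.8, -168.6])]
scoop [([275.0, 240.2], 0.57, [428.1, 151.9])]
start_top [([487.3, 46.7], 0.7, [721.3, -97.0]), ([186.3, 128.5], 0.53, [595.2, 250.0]), ([107.1, 235.6], 0.52, [468.5, 359.6])]
```

View pics/w5.png

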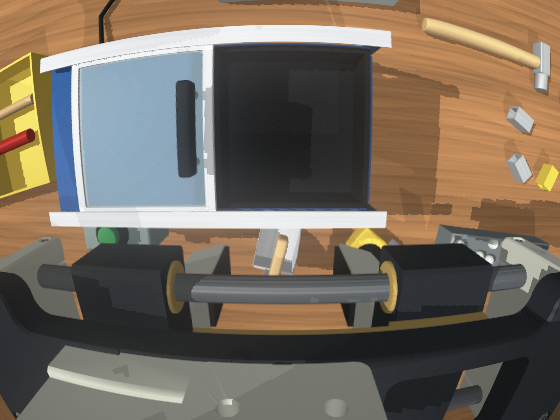

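The guard is fully open and the tub's centre is at about (601,137). Next, the tubes.

```bash
python3 - <<'E'
from h import *
go([([535,-250,260.],down(0.036),1)])
E
```

```text
grip 1 O [[-0.006,0.412,0.054],[-0.013,0.824,0.108]] D [[0.0,0.0,0.0],[0.0,0.0001,0.0]]
O [[-0.006,0.412,0.054],[-0.013,0.824,0.108]] D [[0.0,0.0,0.0],[0.0,0.0001,0.0]]
O [[-0.006,0.412,0.054],[-0.012,0.824,0.107]] D [[0.0,0.0,0.0],[0.0,0.0001,0.0]]
O [[-0.006,0.412,0.054],[-0.012,0.824,0.107],[-0.012,0.824,0.107]] D [[0.0,0.0,0.0],[0.0,0.0001,0.0],[0.0,0.0001,0.0]]
```

Request:
send_rows:
  offset:
    - [-0.006,0.412,0.054]
    - [-0.013,0.824,0.108]
  delta_rot:
    - [0,0,0]
    - [0,0,0]
  grip: 1

```text
time: 10.7
tool_pos: [528.6, 45.4, 298.9]
tcp_rot: [3.141, 0.0, 0.038]
contact_force: [1.1, -0.6, -0.3]
grip_width: 70.3
finger_force: 0.0
```

Request:
send_rows:
  offset:
    - [-0.006,0.412,0.054]
    - [-0.013,0.824,0.108]
  delta_rot:
    - [0,0,0]
    - [0,0,0]

```text
time: 10.95
tool_pos: [530.6, -54.3, 286.0]
tcp_rot: [-3.142, 0.0, 0.037]
contact_force: [1.2, -0.7, -0.4]
grip_width: 89.4
finger_force: 0.0
```

Request:
send_rows:
  offset:
    - [-0.006,0.412,0.054]
    - [-0.012,0.824,0.107]
  delta_rot:
    - [0,0,0]
    - [0,0,0]

```text
time: 11.2
tool_pos: [532.8, -153.3, 273.1]
tcp_rot: [-3.141, 0.0, 0.037]
contact_force: [0.5, 0.3, 0.1]
grip_width: 91.7
finger_force: 0.0
```

Request:
send_rows:
  offset:
    - [-0.006,0.412,0.054]
    - [-0.012,0.824,0.107]
    - [-0.012,0.824,0.107]
    - [-0.012,0.824,0.107]
  delta_rot:
    - [0,0,0]
    - [0,0,0]
    - [0,0,0]
    - [0,0,0]

```text
time: 11.7
tool_pos: [534.8, -250.4, 260.4]
tcp_rot: [-3.141, 0.001, 0.036]
contact_force: [-0.5, 0.1, 0.1]
grip_width: 91.8
finger_force: 0.0
```

```bash
python3 - <<'E'
from h import *
print(get_obs()['time'],get_obs()['joint_positions'],pose()[0],pose()[1].as_euler('xyz'))
c=optics.get_calibration('wrist');im=shot('wrist','w6');np.save('c6.npy',c,allow_pickle=True)
cv2.imwrite('pics/w6c.png',cv2.resize(im[20:270,150:500],None,fx=2.2,fy=2.2)[:,:,::-1])
for d in finder.silhouettes('tube1','wrist'):
    m=d['region'].astype(np.uint8)
    (q,)=[max(cv2.findContours(m,0,2)[0],key=cv2.contourArea)]
    w=np.array([onz('wrist',x[0],25,c)[:2] for x in q],np.float32)
    print(round(d['confidence'],2),d['box'],cv2.minAreaRect(w),im[d['region']].mean(0).round())
print([(np.round(d['uv'],1).tolist(),round(d['confidence'],2),onz('wrist',d['uv'],0,c).round(1)[:2].tolist()) for d in finder.pinpoint('tube1','wrist')])
E
```

```text
11.7 [-5.67750673e-01  4.43460758e-01  1.27443104e+00  3.79930006e-04
  1.42474979e+00  9.67013876e-01] [ 534.82862315 -250.35511287  260.42143084] [-3.14068773e+00  6.50101060e-04  3.59765851e-02]
0.91 [339.4, 150.3, 372.5, 186.2] ((561.6004028320312, -337.79193115234375), (31.018875122070312, 42.31282424926758), 64.39083862304688) [249. 239. 107.]
0.78 [268.9, 73.8, 307.4, 106.1] ((652.0101928710938, -252.97166442871094), (42.76406478881836, 27.31950569152832), 66.20758056640625) [230. 230. 227.]
0.58 [273.4, 140.4, 312.0, 178.1] ((569.7493286132812, -261.2236328125), (43.78158950805664, 26.558685302734375), 47.089744567871094) [230. 228. 225.]
[([351.1, 167.9], 0.77, [557.7, -340.1]), ([291.4, 156.2], 0.6, [569.3, -261.2]), ([285.0, 91.8], 0.56, [652.0, -250.0]), ([226.1, 276.6], 0.33, [396.2, -174.8])]
```

View pics/w6c.png

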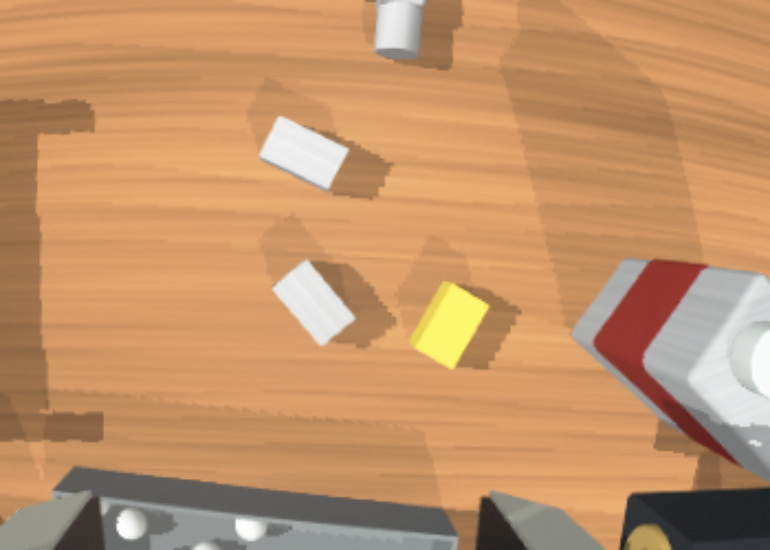

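Confirmed in the crop: the tubes are the two grey pieces (at crop px (305,152) and (314,302)). The piece at (450,325) is yellow, so it is the decoy. Taking the far tube first.

```bash
python3 - <<'E'
from h import *
R=down(np.radians(66.2))
go([([652,-253,70.],R,.6),([652,-253,4],R,None,30),([652,-253,4],R,0),([652,-253,190],R,None,50),([620,120,190],R),([620,120,118],R)])
E
```

```text
grip 0.6 O [[0.139,0.009,0.228],[0.278,0.019,0.455],[0.417,0.028,0.683],[0.556,0.037,0.911]] D [[0.0,0.0,-0.0254],[0.0,0.0,-0.0508],[0.0,0.0,-0.0762],[0.0,0.0,-0.1016]]
O [[0.106,0.09,0.228],[0.212,0.181,0.455],[0.318,0.271,0.683],[0.318,0.271,0.683]] D [[0.0,0.0,-0.0254],[0.0,0.0,-0.0508],[0.0,0.0,-0.0762],[0.0,0.0,-0.0762]]
O [[0.0,-0.0,0.183],[0.0,-0.0,0.367],[0.0,-0.0,0.55],[0.0,-0.0,0.55]] D [[0.0,0.0,0.0],[0.0,0.0,0.0],[0.0,0.0,0.0],[0.0,0.0,0.0]]
grip 0 O [[0.0,0.0,0.0],[0.0,0.0,0.0]] D [[0.0,0.0,0.0],[0.0,0.0,0.0]]
O [[-0.0,0.0,-0.388],[-0.0,0.0,-0.775]] D [[0.0,0.0,0.0],[0.0,0.0,0.0]]
O [[-0.0,0.0,-0.388],[-0.0,0.0,-0.775],[-0.0,0.0,-0.775]] D [[0.0,0.0,0.0],[0.0,0.0,0.0],[0.0,0.0,0.0]]
O [[0.391,-0.214,-0.0],[0.782,-0.428,-0.0]] D [[0.0,0.0,0.0],[0.0,0.0,0.0]]
O [[0.391,-0.214,-0.0],[0.782,-0.428,-0.0]] D [[0.0,0.0,0.0],[0.0,0.0,0.0]]
O [[0.391,-0.214,-0.0],[0.782,-0.428,-0.0]] D [[0.0,0.0,0.0],[0.0,0.0,0.0]]
O [[0.391,-0.214,-0.0],[0.391,-0.214,-0.0]] D [[0.0,0.0,0.0],[0.0,0.0,0.0]]
O [[0.0,-0.0,0.3],[0.0,-0.0,0.6],[0.0,-0.0,0.6]] D [[0.0,0.0,0.0],[0.0,0.0,0.0],[0.0,0.0,0.0]]
```

Request:
send_rows:
  offset:
    - [0.139,0.009,0.228]
    - [0.278,0.019,0.455]
    - [0.417,0.028,0.683]
    - [0.556,0.037,0.911]
  delta_rot:
    - [0,0,-0.0254]
    - [0,0,-0.0508]
    - [0,0,-0.0762]
    - [0,0,-0.1016]
  grip: 0.6

```text
time: 12.35
tool_pos: [602.5, -251.7, 151.3]
tcp_rot: [3.141, -0.0, 0.681]
contact_force: [-0.2, -0.6, 0.2]
grip_width: 57.4
finger_force: 0.0
```

Request:
send_rows:
  offset:
    - [0.106,0.09,0.228]
    - [0.212,0.181,0.455]
    - [0.318,0.271,0.683]
    - [0.318,0.271,0.683]
  delta_rot:
    - [0,0,-0.0254]
    - [0,0,-0.0508]
    - [0,0,-0.0762]
    - [0,0,-0.0762]

```text
time: 12.85
tool_pos: [651.2, -252.4, 67.1]
tcp_rot: [-3.137, -0.0, 1.154]
contact_force: [-0.3, 0.2, 0.1]
grip_width: 55.6
finger_force: 0.0
```

Request:
send_rows:
  offset:
    - [0,0,0.183]
    - [0,0,0.367]
    - [0,0,0.55]
    - [0,0,0.55]
  delta_rot:
    - [0,0,0]
    - [0,0,0]
    - [0,0,0]
    - [0,0,0]

```text
time: 13.35
tool_pos: [650.8, -253.7, 3.6]
tcp_rot: [-3.14, 0.0, 1.151]
contact_force: [0.3, 0.4, 0.1]
grip_width: 55.0
finger_force: 0.0
```

Request:
send_rows:
  offset:
    - [0,0,0]
    - [0,0,0]
    - [0,0,0]
    - [0,0,0]
    - [0,0,0]
    - [0,0,0]
  delta_rot:
    - [0,0,0]
    - [0,0,0]
    - [0,0,0]
    - [0,0,0]
    - [0,0,0]
    - [0,0,0]
  grip: 0

```text
time: 14.1
tool_pos: [651.9, -254.7, 4.4]
tcp_rot: [3.141, 0.0, 1.153]
contact_force: [-1.4, 1.0, 5.8]
grip_width: 24.9
finger_force: 30.0
```

Request:
send_rows:
  offset:
    - [0,0,-0.388]
    - [0,0,-0.775]
  delta_rot:
    - [0,0,0]
    - [0,0,0]

```text
time: 14.35
tool_pos: [650.9, -254.2, 96.4]
tcp_rot: [-3.139, -0.0, 1.153]
contact_force: [-0.3, -1.2, -0.7]
grip_width: 24.9
finger_force: 30.0
```

Request:
send_rows:
  offset:
    - [0,0,-0.388]
    - [0,0,-0.775]
    - [0,0,-0.775]
  delta_rot:
    - [0,0,0]
    - [0,0,0]
    - [0,0,0]

```text
time: 14.72
tool_pos: [653.3, -255.3, 194.2]
tcp_rot: [3.133, 0.001, 1.153]
contact_force: [0.0, -0.6, -1.5]
grip_width: 24.7
finger_force: 30.0
```

Request:
send_rows:
  offset:
    - [0.391,-0.214,0]
    - [0.782,-0.428,0]
  delta_rot:
    - [0,0,0]
    - [0,0,0]

```text
time: 14.98
tool_pos: [641.6, -147.0, 187.3]
tcp_rot: [-3.138, 0.0, 1.151]
contact_force: [0.7, 0.8, -0.8]
grip_width: 25.0
finger_force: 30.0
```

Request:
send_rows:
  offset:
    - [0.391,-0.214,0]
    - [0.782,-0.428,0]
  delta_rot:
    - [0,0,0]
    - [0,0,0]

```text
time: 15.22
tool_pos: [632.7, -39.6, 187.6]
tcp_rot: [-3.139, 0.001, 1.153]
contact_force: [0.2, -0.4, -1.4]
grip_width: 24.8
finger_force: 30.0
```

Request:
send_rows:
  offset:
    - [0.391,-0.214,0]
    - [0.782,-0.428,0]
  delta_rot:
    - [0,0,0]
    - [0,0,0]

```text
time: 15.48
tool_pos: [623.8, 66.9, 187.7]
tcp_rot: [-3.139, 0.001, 1.153]
contact_force: [1.7, -0.2, -0.9]
grip_width: 24.8
finger_force: 30.0
```

Request:
send_rows:
  offset:
    - [0.391,-0.214,0]
    - [0.391,-0.214,0]
    - [0.391,-0.214,0]
  delta_rot:
    - [0,0,0]
    - [0,0,0]
    - [0,0,0]

```text
time: 15.85
tool_pos: [620.0, 118.4, 188.2]
tcp_rot: [-3.14, 0.002, 1.154]
contact_force: [-0.1, -1.0, -0.4]
grip_width: 25.1
finger_force: 30.0
```

Request:
send_rows:
  offset:
    - [0,0,0.3]
    - [0,0,0.6]
    - [0,0,0.6]
  delta_rot:
    - [0,0,0]
    - [0,0,0]
    - [0,0,0]

```text
time: 16.23
tool_pos: [618.6, 116.8, 114.2]
tcp_rot: [-3.135, 0.004, 1.151]
contact_force: [-0.1, -0.9, -0.7]
grip_width: 24.6
finger_force: 30.0
```

Request:
send_rows:
  offset:
    - [0,0,0]
    - [0,0,0]
    - [0,0,0]
    - [0,0,0]
  delta_rot:
    - [0,0,0]
    - [0,0,0]
    - [0,0,0]
    - [0,0,0]
  grip: 0.6

```text
time: 16.73
tool_pos: [620.8, 118.7, 118.3]
tcp_rot: [3.14, -0.0, 1.153]
contact_force: [0.8, 0.5, -0.1]
grip_width: 54.1
finger_force: 0.0
```

Request:
send_rows:
  offset:
    - [0,0,-0.4]
    - [0,0,-0.8]
    - [0,0,-0.8]
  delta_rot:
    - [0,0,0]
    - [0,0,0]
    - [0,0,0]

```text
time: 17.1
tool_pos: [622.7, 118.9, 218.6]
tcp_rot: [3.133, -0.004, 1.153]
contact_force: [-0.6, -0.5, 0.1]
grip_width: 55.3
finger_force: 0.0
```

```bash
python3 - <<'E'
from h import *
print(get_obs()['time'],pose()[0],get_obs()['joint_positions'])
shot('wrist','w7')
go([([520,-275,210.],down(np.radians(47)))])
E
```

```text
17.1 [622.65106019 118.91898147 218.64525193] [ 6.79232118e-02  5.45858751e-01  1.21898879e+00 -4.87306659e-05
  1.36736648e+00  4.85379108e-01]
O [[-0.418,0.07,0.006],[-0.836,0.14,0.011]] D [[0.0001,-0.0001,0.0066],[0.0001,-0.0001,0.0133]]
O [[-0.41,0.104,0.006],[-0.821,0.208,0.011]] D [[0.0001,-0.0001,0.0066],[0.0001,-0.0001,0.0133]]
O [[-0.4,0.138,0.006],[-0.801,0.276,0.012]] D [[0.0001,-0.0001,0.0066],[0.0001,-0.0001,0.0133]]
O [[-0.388,0.171,0.006],[-0.775,0.342,0.012],[-0.775,0.342,0.012]] D [[0.0001,-0.0001,0.0066],[0.0001,-0.0001,0.0133],[0.0001,-0.0001,0.0133]]
```

View pics/w7.png

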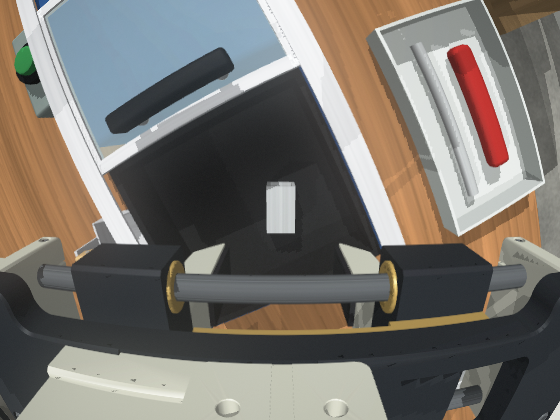

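The first tube lies in the tub at (280,208). Now tube B.

Request:
send_rows:
  offset:
    - [-0.418,0.07,0.006]
    - [-0.836,0.14,0.011]
  delta_rot:
    - [0,0,0.0066]
    - [0,0,0.0133]

```text
time: 17.4
tool_pos: [594.0, 19.6, 210.5]
tcp_rot: [-3.139, 0.001, 1.07]
contact_force: [1.2, -0.1, 0.5]
grip_width: 55.6
finger_force: 0.0
```

Request:
send_rows:
  offset:
    - [-0.41,0.104,0.006]
    - [-0.821,0.208,0.011]
  delta_rot:
    - [0,0,0.0066]
    - [0,0,0.0133]

```text
time: 17.65
tool_pos: [568.5, -79.5, 209.4]
tcp_rot: [-3.139, 0.001, 0.985]
contact_force: [0.9, -0.6, -0.0]
grip_width: 55.3
finger_force: 0.0
```

Request:
send_rows:
  offset:
    - [-0.4,0.138,0.006]
    - [-0.801,0.276,0.012]
  delta_rot:
    - [0,0,0.0066]
    - [0,0,0.0133]

```text
time: 17.9
tool_pos: [543.1, -177.9, 208.1]
tcp_rot: [-3.139, 0.001, 0.901]
contact_force: [0.7, -0.6, 0.3]
grip_width: 55.0
finger_force: 0.0
```

Request:
send_rows:
  offset:
    - [-0.388,0.171,0.006]
    - [-0.775,0.342,0.012]
    - [-0.775,0.342,0.012]
    - [-0.775,0.342,0.012]
  delta_rot:
    - [0,0,0.0066]
    - [0,0,0.0133]
    - [0,0,0.0133]
    - [0,0,0.0133]

```text
time: 18.4
tool_pos: [518.4, -274.5, 207.0]
tcp_rot: [-3.139, -0.0, 0.819]
contact_force: [0.5, 0.6, 0.2]
grip_width: 54.9
finger_force: 0.0
```

```bash
python3 - <<'E'
from h import *
print(get_obs()['time'],pose()[0],pose()[1].as_euler('xyz'))
c=optics.get_calibration('wrist');im=shot('wrist','w8')
P=[]
for d in finder.silhouettes('tube1','wrist'):
    m=d['region'].astype(np.uint8);q=max(cv2.findContours(m,0,2)[0],key=cv2.contourArea)
    w=np.array([onz('wrist',x[0],25,c)[:2] for x in q],np.float32)
    r=cv2.minAreaRect(w);print(round(d['confidence'],2),d['box'],r,im[d['region']].mean(0).round())
    if np.ptp(im[d['region']].mean(0))<30 and not P:P=r
a=P[2] if P[1][0]>P[1][1] else P[2]-90
print(P,a);x,y=P[0];R=down(np.radians(a))
go([([x,y,70.],R,.6),([x,y,4],R,None,30),([x,y,4],R,0),([x,y,190],R,None,50),([575,115,190],R),([575,115,118],R)])
E
```

```text
18.4 [ 518.4476999  -274.52089519  206.96174957] [-3.13921707e+00 -4.29540189e-05  8.18695508e-01]
0.84 [331.4, 193.3, 374.4, 228.1] ((561.5148315429688, -336.7921142578125), (31.564271926879883, 45.16532897949219), 61.38056182861328) [250. 239. 107.]
0.61 [292.0, 132.0, 321.0, 178.7] ((569.7925415039062, -261.0199279785156), (41.50999069213867, 26.807491302490234), 41.498233795166016) [231. 230. 228.]
((569.7925415039062, -261.0199279785156), (41.50999069213867, 26.807491302490234), 41.498233795166016) 41.498233795166016
grip 0.6 O [[0.122,0.079,0.382],[0.244,0.159,0.764]] D [[-0.0001,0.0,0.0051],[-0.0001,0.0,0.0102]]
O [[0.127,0.071,0.382],[0.127,0.071,0.382]] D [[-0.0001,0.0,0.0051],[-0.0001,0.0,0.0051]]
O [[0.0,-0.0,0.183],[0.0,-0.0,0.367],[0.0,-0.0,0.55],[0.0,-0.0,0.55]] D [[0.0,0.0,0.0],[0.0,0.0,0.0],[0.0,0.0,0.0],[0.0,0.0,0.0]]
grip 0 O [[0.0,0.0,0.0],[0.0,0.0,0.0]] D [[0.0,0.0,0.0],[0.0,0.0,0.0]]
O [[0.0,0.0,-0.388],[0.0,0.0,-0.775]] D [[0.0,0.0,0.0],[0.0,0.0,0.0]]
O [[0.0,0.0,-0.388],[0.0,0.0,-0.775],[0.0,0.0,-0.775]] D [[0.0,0.0,0.0],[0.0,0.0,0.0],[0.0,0.0,0.0]]
O [[0.301,-0.331,-0.0],[0.602,-0.662,-0.0]] D [[0.0,0.0,0.0],[0.0,0.0,0.0]]
O [[0.301,-0.331,-0.0],[0.602,-0.662,-0.0]] D [[0.0,0.0,0.0],[0.0,0.0,0.0]]
O [[0.301,-0.331,-0.0],[0.602,-0.662,-0.0]] D [[0.0,0.0,0.0],[0.0,0.0,0.0]]
O [[0.301,-0.331,-0.0],[0.301,-0.331,-0.0]] D [[0.0,0.0,0.0],[0.0,0.0,0.0]]
O [[0.0,-0.0,0.3],[0.0,-0.0,0.6],[0.0,-0.0,0.6]] D [[0.0,0.0,0.0],[0.0,0.0,0.0],[0.0,0.0,0.0]]
```

Request:
send_rows:
  offset:
    - [0.122,0.079,0.382]
    - [0.244,0.159,0.764]
  delta_rot:
    - [0,0,0.0025]
    - [0,0,0.005]

```text
time: 18.75
tool_pos: [554.0, -265.4, 116.0]
tcp_rot: [3.14, -0.0, 0.789]
contact_force: [-0.3, 0.4, -0.5]
grip_width: 55.0
finger_force: 0.0
```

Request:
send_rows:
  offset:
    - [0.125,0.075,0.382]
    - [0.125,0.075,0.382]
    - [0.125,0.075,0.382]
  delta_rot:
    - [0,0,0.0025]
    - [0,0,0.0025]
    - [0,0,0.0025]

```text
time: 19.12
tool_pos: [570.4, -262.2, 72.2]
tcp_rot: [3.14, -0.0, 0.773]
contact_force: [-0.5, 0.6, 1.1]
grip_width: 55.1
finger_force: 0.0
```

Request:
send_rows:
  offset:
    - [0,0,0.183]
    - [0,0,0.367]
    - [0,0,0.55]
    - [0,0,0.55]
  delta_rot:
    - [0,0,0]
    - [0,0,0]
    - [0,0,0]
    - [0,0,0]

```text
time: 19.62
tool_pos: [569.7, -262.7, 5.7]
tcp_rot: [3.141, 0.0, 0.772]
contact_force: [-0.9, -0.4, -0.4]
grip_width: 54.9
finger_force: 0.0
```

Request:
send_rows:
  offset:
    - [0,0,0]
    - [0,0,0]
    - [0,0,0]
    - [0,0,0]
    - [0,0,0]
    - [0,0,0]
  delta_rot:
    - [0,0,0]
    - [0,0,0]
    - [0,0,0]
    - [0,0,0]
    - [0,0,0]
    - [0,0,0]
  grip: 0

```text
time: 20.38
tool_pos: [570.0, -262.7, 5.3]
tcp_rot: [3.141, -0.0, 0.772]
contact_force: [-1.3, -0.8, 5.7]
grip_width: 24.7
finger_force: 30.0
```

Request:
send_rows:
  offset:
    - [0,0,-0.388]
    - [0,0,-0.775]
  delta_rot:
    - [0,0,0]
    - [0,0,0]

```text
time: 20.62
tool_pos: [569.3, -262.2, 97.7]
tcp_rot: [-3.14, 0.001, 0.772]
contact_force: [0.6, -0.5, -1.1]
grip_width: 24.9
finger_force: 30.0
```

Request:
send_rows:
  offset:
    - [0,0,-0.388]
    - [0,0,-0.775]
    - [0,0,-0.775]
  delta_rot:
    - [0,0,0]
    - [0,0,0]
    - [0,0,0]

```text
time: 21.0
tool_pos: [571.5, -263.5, 194.8]
tcp_rot: [3.134, -0.002, 0.772]
contact_force: [0.6, -0.3, -0.7]
grip_width: 24.4
finger_force: 30.0
```

```bash
python3 - <<'E'
from h import *
R=pose()[1]
go([([575,112,190],R),([575,112,118],R)])
print(pose()[0])
E
```

```text
O [[0.315,-0.318,0.004],[0.63,-0.635,0.008],[0.944,-0.952,0.011]] D [[0.0,0.0,0.0],[0.0,0.0,0.0],[0.0,0.0,0.0]]
O [[0.315,-0.318,0.004],[0.63,-0.635,0.008],[0.944,-0.952,0.011]] D [[0.0,0.0,0.0],[0.0,0.0,0.0],[0.0,0.0,0.0]]
O [[0.315,-0.318,0.004],[0.315,-0.318,0.004]] D [[0.0,0.0,0.0],[0.0,0.0,0.0]]
O [[-0.001,-0.002,0.3],[-0.001,-0.005,0.6],[-0.001,-0.005,0.6]] D [[0.0,0.0,0.0],[0.0,0.0,0.0],[0.0,0.0,0.0]]
[ 571.52030198 -263.48495865  194.79094794]
```

Request:
send_rows:
  offset:
    - [0.315,-0.318,0]
    - [0.63,-0.635,0]
    - [0.944,-0.952,0]
  delta_rot:
    - [0,0,0]
    - [0,0,0]
    - [0,0,0]

```text
time: 21.38
tool_pos: [570.4, -100.0, 188.8]
tcp_rot: [-3.139, 0.001, 0.771]
contact_force: [0.6, -0.5, -0.1]
grip_width: 24.9
finger_force: 30.0
```

Request:
send_rows:
  offset:
    - [0.315,-0.318,0]
    - [0.63,-0.635,0]
    - [0.944,-0.952,0]
  delta_rot:
    - [0,0,0]
    - [0,0,0]
    - [0,0,0]

```text
time: 21.75
tool_pos: [571.9, 61.0, 188.9]
tcp_rot: [-3.14, 0.002, 0.772]
contact_force: [0.6, -0.0, -1.1]
grip_width: 25.1
finger_force: 30.0
```

Request:
send_rows:
  offset:
    - [0.315,-0.318,0]
    - [0.315,-0.318,0]
    - [0.315,-0.318,0]
  delta_rot:
    - [0,0,0]
    - [0,0,0]
    - [0,0,0]

```text
time: 22.12
tool_pos: [572.8, 112.6, 189.3]
tcp_rot: [-3.141, 0.002, 0.772]
contact_force: [1.5, -0.5, -1.5]
grip_width: 24.9
finger_force: 30.0
```

Request:
send_rows:
  offset:
    - [0,0,0.3]
    - [0,0,0.6]
    - [0,0,0.6]
    - [0,0,0.6]
  delta_rot:
    - [0,0,0]
    - [0,0,0]
    - [0,0,0]
    - [0,0,0]

```text
time: 22.62
tool_pos: [574.2, 112.0, 119.7]
tcp_rot: [3.14, -0.001, 0.77]
contact_force: [-0.0, -0.4, -0.0]
grip_width: 24.7
finger_force: 30.0
```

Request:
send_rows:
  offset:
    - [0,0,0]
    - [0,0,0]
    - [0,0,0]
    - [0,0,0]
  delta_rot:
    - [0,0,0]
    - [0,0,0]
    - [0,0,0]
    - [0,0,0]
  grip: 0.6

```text
time: 23.12
tool_pos: [573.4, 113.0, 118.8]
tcp_rot: [3.141, -0.0, 0.772]
contact_force: [-0.9, 0.1, 0.2]
grip_width: 54.6
finger_force: 0.0
```

Request:
send_rows:
  offset:
    - [0,0,-0.4]
    - [0,0,-0.8]
    - [0,0,-0.8]
  delta_rot:
    - [0,0,0]
    - [0,0,0]
    - [0,0,0]

```text
time: 23.5
tool_pos: [575.4, 113.2, 219.0]
tcp_rot: [3.136, -0.007, 0.772]
contact_force: [-0.4, -0.1, -0.2]
grip_width: 54.8
finger_force: 0.0
```

```bash
python3 - <<'E'
from h import *
print(get_obs()['time'],pose()[0],get_obs()['joint_positions'])
c=optics.get_calibration('wrist')
im=shot('wrist');print([(d['box'],round(d['confidence'],2)) for d in finder.boxes_of('tube1','wrist')])
R=down(-.12)
go([([370,150,240.],R,.7)])
E
```

```text
23.5 [575.40023285 113.21470017 218.96976884] [ 6.36541227e-02  4.56002568e-01  1.36863834e+00 -5.35661537e-05
  1.30825233e+00  8.62495770e-01]
[([265.7, 180.8, 299.2, 237.3], 0.75), ([289.3, 139.1, 338.2, 193.4], 0.61), ([458.9, 371.3, 467.7, 386.2], 0.44)]
grip 0.7 O [[-0.166,-0.234,-0.035],[-0.333,-0.467,-0.071],[-0.499,-0.701,-0.106],[-0.665,-0.935,-0.141]] D [[0.0,0.0,0.0237],[0.0,0.0,0.0473],[0.0,0.0,0.071],[0.0,0.0,0.0946]]
O [[-0.269,-0.1,-0.035],[-0.537,-0.201,-0.07],[-0.537,-0.201,-0.07]] D [[0.0,0.0,0.0237],[0.0,0.0,0.0473],[0.0,0.0,0.0473]]
```

Both tubes are in the tub. Next, a close look at the scoop.

Request:
send_rows:
  offset:
    - [-0.166,-0.234,-0.035]
    - [-0.333,-0.467,-0.071]
    - [-0.499,-0.701,-0.106]
    - [-0.665,-0.935,-0.141]
  delta_rot:
    - [0,0,0.0237]
    - [0,0,0.0473]
    - [0,0,0.071]
    - [0,0,0.0946]
  grip: 0.7

```text
time: 24.1
tool_pos: [435.9, 137.7, 230.0]
tcp_rot: [-3.142, 0.003, 0.172]
contact_force: [-0.1, -0.2, -0.7]
grip_width: 64.1
finger_force: 0.0
```

Request:
send_rows:
  offset:
    - [-0.269,-0.1,-0.035]
    - [-0.537,-0.201,-0.07]
    - [-0.537,-0.201,-0.07]
    - [-0.537,-0.201,-0.07]
  delta_rot:
    - [0,0,0.0237]
    - [0,0,0.0473]
    - [0,0,0.0473]
    - [0,0,0.0473]

```text
time: 24.6
tool_pos: [370.4, 150.0, 239.2]
tcp_rot: [3.141, 0.001, -0.118]
contact_force: [-0.3, 1.2, 0.5]
grip_width: 64.3
finger_force: 0.0
```

```bash
python3 - <<'E'
from h import *
print(get_obs()['time'],pose()[0],pose()[1].as_euler('xyz'))
c=optics.get_calibration('wrist');im=shot('wrist','w9');np.save('c9.npy',c,allow_pickle=True)
cv2.imwrite('pics/w9c.png',cv2.resize(im[60:260,180:400],None,fx=3,fy=3,interpolation=cv2.INTER_CUBIC)[:,:,::-1])
for t,z in [('scoop_grip',84),('scoop',0)]:
    print(t,[(np.round(d['uv'],1).tolist(),round(d['confidence'],2),onz('wrist',d['uv'],z,c).round(1)[:2].tolist()) for d in finder.pinpoint(t,'wrist')])
print([d['box'] for d in finder.boxes_of('scoop_grip','wrist')])
E
```

```text
24.6 [370.37550793 150.02126043 239.24787058] [ 3.14111504e+00  7.53124791e-04 -1.18133708e-01]
scoop_grip [([277.5, 135.8], 0.83, [433.0, 146.8]), ([531.0, 131.4], 0.59, [421.2, -153.8])]
scoop [([278.2, 140.5], 0.9, [425.5, 147.8])]
[[249.8, 101.1, 307.9, 182.1], [468.5, 99.6, 560.0, 160.3]]
```

View pics/w9c.png

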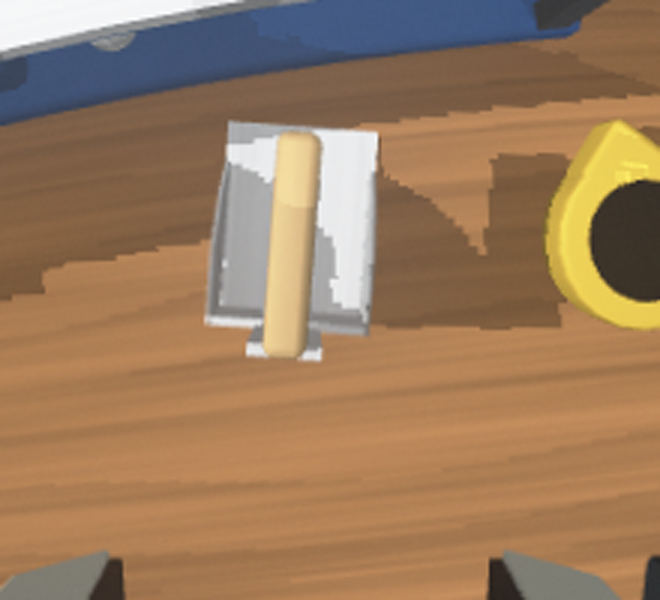

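```bash
python3 - <<'E'
from h import *
c=np.load('c9.npy',allow_pickle=True).item()
W=lambda u,v,z:onz('wrist',(180+u/3,60+v/3),z,c)[:2]
a,b=W(285,355,92),W(298,132,92);d=b-a;print('bar',a,b,np.degrees(np.arctan2(d[1],d[0])),np.linalg.norm(d));u=d/np.linalg.norm(d)
print('origin from bar',a+u*39,b-u*33)
l=W(229,122,1),W(378,131,1);m=(l[0]+l[1])/2;print('lip',l,np.linalg.norm(l[0]-l[1]),m-u*42)
k=W(206,323,42),W(369,333,42);print('back',k,(k[0]+k[1])/2+u*39)
f=l[0]-l[1];print(np.degrees(np.arctan2(f[1],f[0]))-90)
E
```

```text
bar [393.4662703  153.86877039] [462.56946199 141.37997628] -10.244300608841822 70.22265360588477
origin from bar [431.84454764 146.93278969] [430.095535   147.24888303]
lip (array([477.15595306, 167.97517447]), array([466.37675413, 109.2406371 ])) 59.715467094541225 [430.43590107 146.07742346]
back (array([401.35920019, 183.04035683]), array([390.45925994, 124.2029503 ])) [434.28750741 146.68567287]
-10.399428204346478
```

```bash
python3 - <<'E'
from h import *
R=down(-.18);x,y=431,146.7
go([([x,y,120],R),([x,y,66],R,None,30)])
R2=down(0.05)
print('after');go([([x,y,66],R,0),([x,y,210],R,None,40),([335,-225,210],R2)],[x,y,66],R)
E
```

```text
O [[0.168,-0.011,0.332],[0.335,-0.023,0.663]] D [[0.0,0.0,0.0032],[0.0,0.0001,0.0064]]
O [[0.167,-0.018,0.332],[0.167,-0.018,0.332]] D [[0.0,0.0,0.0032],[0.0,0.0,0.0032]]
O [[0.0,-0.0,0.225],[0.0,-0.0,0.45],[0.0,-0.0,0.45]] D [[0.0,0.0,0.0],[0.0,0.0,0.0],[0.0,0.0,0.0]]
after
grip 0 O [[0.0,0.0,0.0],[0.0,0.0,0.0]] D [[0.0,0.0,0.0],[0.0,0.0,0.0]]
O [[-0.0,0.0,-0.3],[-0.0,0.0,-0.6],[-0.0,0.0,-0.9]] D [[0.0,0.0,0.0],[0.0,0.0,0.0],[0.0,0.0,0.0]]
O [[-0.0,0.0,-0.3],[-0.0,0.0,-0.3]] D [[0.0,0.0,0.0],[0.0,0.0,0.0]]
O [[-0.033,0.456,0.0],[-0.066,0.912,0.0]] D [[0.0,0.0,-0.0052],[0.0,0.0,-0.0105]]
O [[-0.063,0.453,0.0],[-0.126,0.905,0.0]] D [[0.0,0.0,-0.0052],[0.0,0.0,-0.0105]]
O [[-0.093,0.448,0.0],[-0.185,0.895,0.0]] D [[0.0,0.0,-0.0052],[0.0,0.0,-0.0105]]
O [[-0.122,0.44,0.0],[-0.122,0.44,0.0]] D [[0.0,0.0,-0.0052],[0.0,0.0,-0.0052]]
```

Request:
send_rows:
  offset:
    - [0.168,-0.011,0.332]
    - [0.335,-0.023,0.663]
  delta_rot:
    - [0,0,0.0032]
    - [0,0,0.0064]

```text
time: 25.05
tool_pos: [411.7, 147.9, 159.5]
tcp_rot: [-3.141, -0.002, -0.161]
contact_force: [0.3, 0.1, 0.5]
grip_width: 64.6
finger_force: 0.0
```

Request:
send_rows:
  offset:
    - [0.167,-0.018,0.332]
    - [0.167,-0.018,0.332]
    - [0.167,-0.018,0.332]
  delta_rot:
    - [0,0,0.0032]
    - [0,0,0.0032]
    - [0,0,0.0032]

```text
time: 25.42
tool_pos: [430.6, 147.0, 121.2]
tcp_rot: [-3.142, -0.0, -0.18]
contact_force: [0.3, -0.2, 0.5]
grip_width: 64.5
finger_force: 0.0
```

Request:
send_rows:
  offset:
    - [0,0,0.225]
    - [0,0,0.45]
    - [0,0,0.45]
    - [0,0,0.45]
  delta_rot:
    - [0,0,0]
    - [0,0,0]
    - [0,0,0]
    - [0,0,0]

```text
time: 25.92
tool_pos: [431.4, 147.2, 68.3]
tcp_rot: [-3.141, -0.003, -0.18]
contact_force: [-0.2, -0.2, 0.6]
grip_width: 64.3
finger_force: 0.0
```

Request:
send_rows:
  offset:
    - [0,0,0]
    - [0,0,0]
    - [0,0,0]
    - [0,0,0]
    - [0,0,0]
    - [0,0,0]
    - [0,0,0]
    - [0,0,0]
  delta_rot:
    - [0,0,0]
    - [0,0,0]
    - [0,0,0]
    - [0,0,0]
    - [0,0,0]
    - [0,0,0]
    - [0,0,0]
    - [0,0,0]
  grip: 0

```text
time: 26.92
tool_pos: [430.5, 146.9, 66.4]
tcp_rot: [3.141, 0.0, -0.18]
contact_force: [-0.4, 0.1, -0.9]
grip_width: 13.2
finger_force: 30.0
```

Request:
send_rows:
  offset:
    - [0,0,-0.2]
    - [0,0,-0.5]
    - [0,0,-0.9]
  delta_rot:
    - [0,0,0]
    - [0,0,0]
    - [0,0,0]

```text
time: 27.3
tool_pos: [429.7, 146.8, 174.7]
tcp_rot: [3.141, 0.003, -0.18]
contact_force: [1.3, 0.3, -1.3]
grip_width: 13.9
finger_force: 30.0
```

Request:
send_rows:
  offset:
    - [0,0,-0.3]
    - [0,0,-0.3]
  delta_rot:
    - [0,0,0]
    - [0,0,0]

```text
time: 27.55
tool_pos: [431.9, 147.2, 212.8]
tcp_rot: [-3.14, -0.005, -0.18]
contact_force: [0.3, 0.0, -1.1]
grip_width: 14.0
finger_force: 30.0
```

Request:
send_rows:
  offset:
    - [-0.033,0.456,0]
    - [-0.066,0.912,0]
  delta_rot:
    - [0,0,-0.0052]
    - [0,0,-0.0105]

```text
time: 27.8
tool_pos: [401.8, 40.0, 209.0]
tcp_rot: [3.141, 0.003, -0.111]
contact_force: [0.8, 0.1, -0.9]
grip_width: 13.8
finger_force: 30.0
```

Request:
send_rows:
  offset:
    - [-0.063,0.453,0]
    - [-0.126,0.905,0]
  delta_rot:
    - [0,0,-0.0052]
    - [0,0,-0.0105]

```text
time: 28.05
tool_pos: [374.3, -66.6, 209.2]
tcp_rot: [-3.141, 0.002, -0.047]
contact_force: [1.7, -1.2, -1.9]
grip_width: 13.4
finger_force: 30.0
```

Request:
send_rows:
  offset:
    - [-0.093,0.448,0]
    - [-0.185,0.895,0]
  delta_rot:
    - [0,0,-0.0052]
    - [0,0,-0.0105]

```text
time: 28.3
tool_pos: [347.1, -172.8, 209.2]
tcp_rot: [-3.14, 0.002, 0.019]
contact_force: [0.1, -0.2, -1.6]
grip_width: 13.5
finger_force: 30.0
```

Request:
send_rows:
  offset:
    - [-0.122,0.44,0]
    - [-0.122,0.44,0]
    - [-0.122,0.44,0]
    - [-0.122,0.44,0]
  delta_rot:
    - [0,0,-0.0052]
    - [0,0,-0.0052]
    - [0,0,-0.0052]
    - [0,0,-0.0052]

```text
time: 28.8
tool_pos: [334.8, -223.3, 210.0]
tcp_rot: [-3.141, 0.001, 0.052]
contact_force: [-0.8, -0.3, -1.8]
grip_width: 13.9
finger_force: 30.0
```

```bash
python3 - <<'E'
from h import *
print(get_obs()['time'],pose()[0],pose()[1].as_euler('xyz'),get_obs()['joint_positions'],get_obs()['grip_width'])
c=optics.get_calibration('wrist');im=shot('wrist','w10');np.save('c10.npy',c,allow_pickle=True)
for d in finder.silhouettes('bin','wrist')[:2]:
    q=max(cv2.findContours(d['region'].astype(np.uint8),0,2)[0],key=cv2.contourArea);print(d['box'],cv2.approxPolyDP(cv2.convexHull(q),4,True)[:,0].tolist())
E
```

```text
28.8 [ 334.78791132 -223.33345721  209.99233174] [-3.14052350e+00  7.38739026e-04  5.21044859e-02] [-7.79435101e-01  1.33621269e-01  1.85494898e+00  1.90732319e-04
  1.15431020e+00  7.39179862e-01] 13.877668590708378
[173.1, 72.8, 411.7, 169.2] [[182, 72], [283, 79], [409, 102], [409, 132], [400, 167], [175, 140]]
[214.3, 92.5, 234.3, 117.1] [[220, 95], [232, 100], [223, 113], [215, 108]]
```

View pics/w10.png

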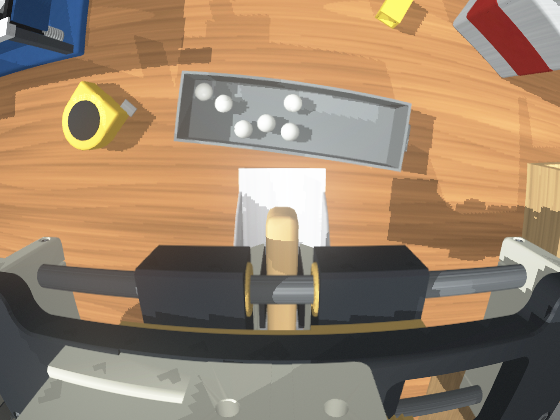

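Six balls and the bin show in w10 (rim corners near (183,72), (410,102), (401,168), (175,140)), and the scoop is held square. Next I fit the bin rectangle.

```bash
python3 - <<'E'
from h import *
from scipy.optimize import least_squares
c=np.load('c10.npy',allow_pickle=True).item();im=cv2.imread('pics/w10.png')
q=None
optics.capture('wrist');c=optics.get_calibration('wrist')
for d in finder.silhouettes('bin','wrist')[:1]:
    q=max(cv2.findContours(d['region'].astype(np.uint8),0,1)[0],key=cv2.contourArea)[:,0].astype(float)
o=np.array(c['world_from_camera'])[:3,3];D=np.array([ray('wrist',u,c)[1] for u in q])
def res(p,full=True):
    x,y,a,H=p;P=o+D*((H-o[2])/D[:,2])[:,None]
    l=np.c_[np.cos(a)*(P[:,0]-x)+np.sin(a)*(P[:,1]-y),-np.sin(a)*(P[:,0]-x)+np.cos(a)*(P[:,1]-y)]
    e=np.abs(l)-[118,36.5];return np.where((e>0).all(1),np.hypot(*e.T),np.maximum(e[:,0],e[:,1]))
r=least_squares(res,[419,-231,1.49,46],loss='soft_l1');print(r.x,np.abs(r.fun).mean())
for H in (46,49):
    f=least_squares(lambda p:res([*p,H]),r.x[:3],loss='soft_l1');print(H,f.x,np.abs(f.fun).mean())
# edge refine: corners shown on an enlarged crop
k=cv2.resize(im[60:180,160:425],None,fx=3,fy=3,interpolation=cv2.INTER_CUBIC)
for col,H,p in [((0,0,255),46,f.x)]:
    x,y,a=least_squares(lambda p:res([*p,46]),r.x[:3],loss='soft_l1').x
    for hx,hy in((118,36.5),(115,33.5)):
        L=[(sx*hx,sy*hy) for sx,sy in((1,1),(1,-1),(-1,-1),(-1,1))]
        pts=[]
        for i in range(4):
            for t in np.linspace(0,1,20,endpoint=False):
                v=np.array(L[i])*(1-t)+np.array(L[(i+1)%4])*t
                pts.append((proj('wrist',[x+np.cos(a)*v[0]-np.sin(a)*v[1],y+np.sin(a)*v[0]+np.cos(a)*v[1],H],c)-[160,60])*3+1)
        cv2.polylines(k,[np.array(pts).round().astype(int)],True,col,1)
cv2.imwrite('pics/bin.png',k)
E
```

```text
[ 416.09782408 -230.79923411    1.48633033   43.36888172] 0.6248471646946274
46 [ 415.9828775  -230.95171465    1.48627916] 0.7790852056560931
49 [ 415.84294061 -231.0526421     1.48618379] 1.1666952928402692
```

View pics/bin.png

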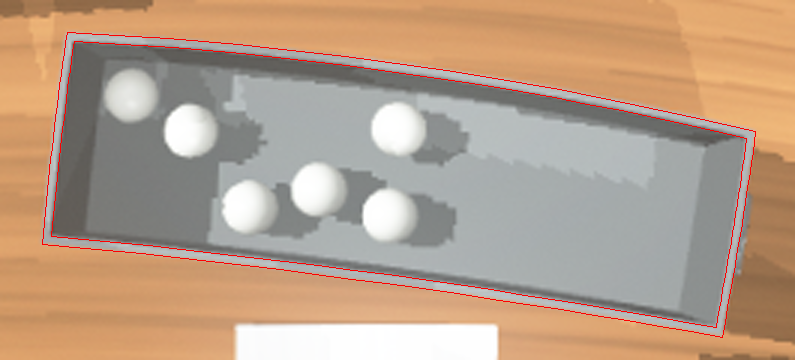

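```bash
cat >> h.py <<'E'
BA=1.4863;B0=np.array([416.,-231.])
def B(x,y=0,z=0):
    return np.array([B0[0]+x*np.cos(BA)-y*np.sin(BA),B0[1]+x*np.sin(BA)+y*np.cos(BA),z])
def inB(p):
    d=np.asarray(p)[:2]-B0;return np.array([d[0]*np.cos(BA)+d[1]*np.sin(BA),-d[0]*np.sin(BA)+d[1]*np.cos(BA)])
E
python3 - <<'E'
from h import *
c=optics.get_calibration('wrist')
for u,v in [(130,96),(190,131),(250,207),(319,189),(390,215),(398,128)]: print(inB(onz('wrist',(160+u/3,60+v/3),13,c)).round(1))
p,R=pose()
for u in [(239,169),(325,169)]:print('lip in tool',R.inv().apply(onz('wrist',u,p[2]-66,c)-p).round(1))
go([(B(-62,0,200),down(BA)),(B(-62,0,125),down(BA))])
E
```

```text
[100.6 -18.5]
[76.5 -7.5]
[51.1 17.9]
[27.1  8.4]
[ 0.5 14.3]
[  2.  -17.5]
lip in tool [ 41.8 -30.   66. ]
lip in tool [41.7 29.8 66. ]
O [[0.067,0.067,0.01],[0.133,0.135,0.02],[0.2,0.202,0.029],[0.267,0.269,0.039],[0.333,0.337,0.049],[0.4,0.404,0.059],[0.467,0.471,0.069],[0.534,0.538,0.078]] D [[0.0,0.0,-0.0254],[0.0,0.0,-0.0507],[0.0,0.0,-0.0761],[0.0,0.0,-0.1014],[0.0,0.0,-0.1268],[0.0,0.0,-0.1522],[0.0,0.0,-0.1775],[0.0,0.0,-0.2029]]
O [[-0.045,0.083,0.01],[-0.045,0.083,0.01]] D [[0.0,0.0,-0.0254],[0.0,0.0,-0.0254]]
O [[0.0,-0.0,0.312],[0.0,-0.0,0.625],[0.0,-0.0,0.625]] D [[0.0,0.0,0.0],[0.0,0.0,0.0],[0.0,0.0,0.0]]
```

Request:
send_rows:
  offset:
    - [0.067,0.067,0.01]
    - [0.133,0.135,0.02]
    - [0.2,0.202,0.029]
    - [0.267,0.269,0.039]
    - [0.333,0.337,0.049]
    - [0.4,0.404,0.059]
    - [0.467,0.471,0.069]
    - [0.534,0.538,0.078]
  delta_rot:
    - [0,0,-0.0254]
    - [0,0,-0.0507]
    - [0,0,-0.0761]
    - [0,0,-0.1014]
    - [0,0,-0.1268]
    - [0,0,-0.1522]
    - [0,0,-0.1775]
    - [0,0,-0.2029]

```text
time: 30.0
tool_pos: [402.5, -285.7, 201.1]
tcp_rot: [-3.142, 0.0, 1.332]
contact_force: [-0.7, -1.0, -1.1]
grip_width: 13.7
finger_force: 30.0
```

Request:
send_rows:
  offset:
    - [-0.045,0.083,0.01]
    - [-0.045,0.083,0.01]
  delta_rot:
    - [0,0,-0.0254]
    - [0,0,-0.0254]

```text
time: 30.25
tool_pos: [410.8, -293.4, 199.7]
tcp_rot: [-3.141, -0.0, 1.484]
contact_force: [1.2, 0.2, -1.2]
grip_width: 13.4
finger_force: 30.0
```

Request:
send_rows:
  offset:
    - [0,0,0.312]
    - [0,0,0.625]
    - [0,0,0.625]
    - [0,0,0.625]
  delta_rot:
    - [0,0,0]
    - [0,0,0]
    - [0,0,0]
    - [0,0,0]

```text
time: 30.75
tool_pos: [410.9, -293.9, 126.3]
tcp_rot: [3.14, 0.001, 1.484]
contact_force: [0.4, 0.5, -1.0]
grip_width: 13.8
finger_force: 30.0
```

```bash
python3 - <<'E'
from h import *
p,R=pose();print(get_obs()['time'],p,inB(p),R.as_euler('xyz'),get_obs()['joint_positions'])
c=optics.get_calibration('wrist');im=shot('wrist');np.save('c11.npy',c,allow_pickle=True)
k=cv2.resize(im[60:300,160:420],None,fx=2.5,fy=2.5,interpolation=cv2.INTER_CUBIC)[:,:,::-1].copy()
for hx,hy in((118,36.5),(115,33.5)):
    pts=[(proj('wrist',B(x,y,46),c)-[160,60])*2.5+1 for (a,b) in [((-60,hy),(hx,hy)),((hx,hy),(hx,-hy)),((hx,-hy),(-60,-hy))] for t in np.linspace(0,1,15) for x,y in [np.array(a)*(1-t)+np.array(b)*t]]
    cv2.polylines(k,[np.array(pts).round().astype(int)],False,(0,0,255),1)
cv2.imwrite('pics/w11.png',k)
E
```

```text
30.75 [ 410.87094666 -293.93438221  126.29026412] [-63.14272242  -0.20064416] [3.14024973e+00 1.17065156e-03 1.48373140e+00] [-7.72761190e-01  4.12442295e-01  1.72255759e+00 -6.59962306e-05
  1.00481211e+00 -6.85661713e-01]
```

View pics/w11.png

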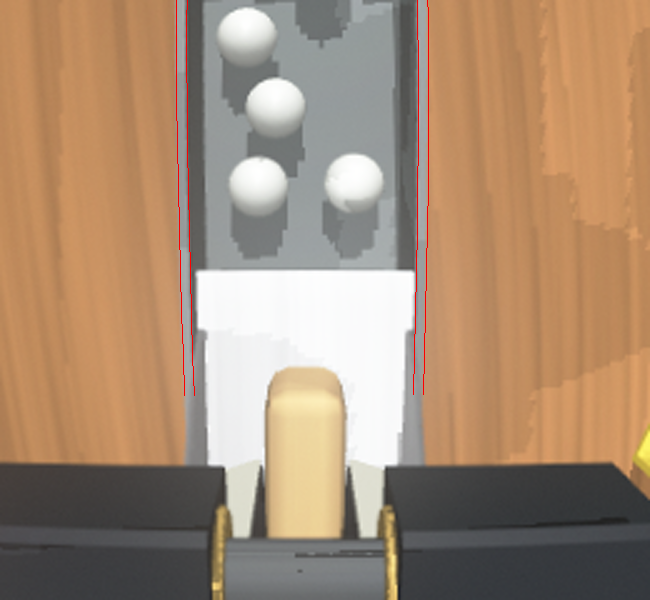

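The scoop is centred over the bin to within about 0.5 mm. Now lowering it.

Request:
send_rows:
  offset:
    - [0,-0.003,0.2]
    - [0,-0.003,0.4]
    - [0,-0.003,0.44]
    - [0,-0.003,0.44]
  delta_rot:
    - [0,0,0]
    - [0,0,0]
    - [0,0,0]
    - [0,0,0]

```text
time: 31.3
tool_pos: [410.5, -294.1, 73.2]
tcp_rot: [3.14, 0.001, 1.485]
contact_force: [0.7, -0.3, -2.6]
grip_width: 13.5
finger_force: 30.0
```

Request:
send_rows:
  offset:
    - [0,0,0.01]
    - [0,0,0.02]
    - [0,0,0.03]
    - [0,0,0.035]
    - [0,0,0.035]
  delta_rot:
    - [0,0,0]
    - [0,0,0]
    - [0,0,0]
    - [0,0,0]
    - [0,0,0]

```text
time: 31.92
tool_pos: [410.3, -293.9, 69.4]
tcp_rot: [3.14, 0.001, 1.485]
contact_force: [-3.0, 2.2, 11.4]
grip_width: 14.0
finger_force: 30.0
```

Request:
send_rows:
  offset:
    - [0.05,0,-0.008]
    - [0.12,0,-0.008]
    - [0.2,0,-0.008]
    - [0.28,0,-0.008]
    - [0.36,0,-0.008]
    - [0.44,0,-0.008]
    - [0.52,0,-0.008]
    - [0.6,0,-0.008]
  delta_rot:
    - [0,0,0]
    - [0,0,0]
    - [0,0,0]
    - [0,0,0]
    - [0,0,0]
    - [0,0,0]
    - [0,0,0]
    - [0,0,0]

```text
time: 32.92
tool_pos: [416.7, -222.0, 69.5]
tcp_rot: [3.14, 0.002, 1.485]
contact_force: [-0.1, 0.0, -1.7]
grip_width: 14.0
finger_force: 30.0
```

Request:
send_rows:
  offset:
    - [0.08,0,0]
    - [0.16,0,0]
    - [0.24,0,0]
    - [0.32,0,0]
    - [0.37,0,0]
    - [0.42,0,0]
    - [0.42,0,0]
  delta_rot:
    - [0,0,0]
    - [0,0,0]
    - [0,0,0]
    - [0,0,0]
    - [0,0,0]
    - [0,0,0]
    - [0,0,0]

```text
time: 33.8
tool_pos: [421.1, -171.4, 69.4]
tcp_rot: [3.14, 0.001, 1.485]
contact_force: [0.4, -3.0, 7.9]
grip_width: 13.9
finger_force: 30.0
```

```bash
python3 - <<'E'
from h import *
p,R=pose();print(get_obs()['time'],p,inB(p),R.as_euler('xyz'),get_obs()['contact_force'])
c=optics.get_calibration('wrist');im=shot('wrist')
k=cv2.resize(im[60:300,160:420],None,fx=2.5,fy=2.5,interpolation=cv2.INTER_CUBIC)[:,:,::-1].copy()
cv2.imwrite('pics/w12.png',k)
print([(d['box'],round(d['confidence'],2)) for d in finder.boxes_of('ball1','wrist')])
E
```

```text
33.8 [ 421.10386783 -171.41505105   69.36977903] [ 5.98031134e+01 -5.69383407e-02] [3.13996712e+00 9.13433938e-04 1.48544617e+00] [ 0.38110203 -3.0042595   7.88021011]
[([259.3, 185.1, 289.8, 211.9], 0.9), ([272.2, 155.5, 304.8, 190.1], 0.89), ([294.0, 178.6, 320.8, 212.5], 0.69), ([301.9, 151.4, 329.5, 180.9], 0.69), ([228.0, 175.9, 258.9, 205.8], 0.68)]
```

Request:
send_rows:
  offset:
    - [0.02,0,0]
    - [0.04,0,0]
    - [0.06,0,0]
    - [0.08,0,0]
    - [0.1,0,0]
    - [0.1,0,0]
  delta_rot:
    - [0,0,0]
    - [0,0,0]
    - [0,0,0]
    - [0,0,0]
    - [0,0,0]
    - [0,0,0]

```text
time: 34.65
tool_pos: [422.2, -159.9, 69.4]
tcp_rot: [3.14, 0.001, 1.485]
contact_force: [0.2, -5.1, 7.4]
grip_width: 13.4
finger_force: 30.0
```

```bash
cat >> h.py <<'E'
def balls(z=16):
    c=optics.get_calibration('wrist');shot('wrist');p,R=pose();O=[]
    for d in finder.pinpoint('ball1','wrist'):
        w=onz('wrist',d['uv'],z,c);O.append((R.inv().apply(w-p)[:2].round(0).tolist(),inB(w).round(0).tolist(),round(d['confidence'],2)))
    return O
E
python3 - <<'E'
from h import *
p,R=pose();print(get_obs()['time'],p,inB(p),R.as_euler('xyz'),get_obs()['contact_force'])
print('scoop xy | bin xy');[print(b) for b in balls()]
E
```

```text
34.65 [ 422.1719825  -159.90873147   69.44296503] [71.35852634 -0.15015706] [3.13973638e+00 1.33373301e-03 1.48524553e+00] [ 0.1627716  -5.05762263  7.37406583]
scoop xy | bin xy
([16.0, 18.0], [87.0, -18.0], 0.98)
([14.0, -23.0], [85.0, 22.0], 0.75)
([29.0, 2.0], [100.0, -2.0], 0.74)
([12.0, -7.0], [83.0, 7.0], 0.66)
([34.0, -13.0], [105.0, 12.0], 0.65)
([34.0, 25.0], [105.0, -25.0], 0.62)
```

Six balls are all over the scoop's floor. Next, tilt the scoop back about its rear edge.

```bash
cat >> h.py <<'E'
def tilt(th,R0=None,p0=None,piv=(-39,0,66.4),lift=0,dx=0):
    "pose with mouth up by th (rad) about pivot (tool frame), pivot shifted dx along tool x, up by lift"
    if p0 is None:p0,R0=pose()
    piv=np.array(piv,float);P=p0+R0.apply(piv)+R0.apply([dx,0,-lift]);R=R0*Ro.from_rotvec([0,th,0])
    return P-R.apply(piv),R
E
python3 - <<'E'
from h import *
p,R=pose();n=8
T=[tilt(np.radians(25)*k/n,R,p,lift=1.5*k/n,dx=-1.5*k/n) for k in range(1,n+1)]
print(rows(p,R,T))
E
```

```text
([[-0.0322, -0.0, -0.0185], [-0.0653, -0.0, -0.0352], [-0.0992, -0.0, -0.0502], [-0.1337, -0.0, -0.0635], [-0.1689, 0.0, -0.0749], [-0.2045, 0.0, -0.0845], [-0.2405, 0.0, -0.0922], [-0.2768, 0.0, -0.098]], [[0.0, 0.0087, 0.0], [0.0, 0.0174, 0.0], [0.0, 0.026, 0.0], [0.0, 0.0347, 0.0], [0.0, 0.0434, 0.0], [0.0, 0.0521, 0.0], [0.0, 0.0608, 0.0], [0.0, 0.0694, 0.0]])
```

Request:
send_rows:
  offset:
    - [-0.032,0,-0.019]
    - [-0.065,0,-0.035]
    - [-0.099,0,-0.05]
    - [-0.134,0,-0.064]
    - [-0.169,0,-0.075]
    - [-0.205,0,-0.085]
    - [-0.241,0,-0.092]
    - [-0.277,0,-0.098]
  delta_rot:
    - [0,0.0087,0]
    - [0,0.0174,0]
    - [0,0.026,0]
    - [0,0.0347,0]
    - [0,0.0434,0]
    - [0,0.0521,0]
    - [0,0.0608,0]
    - [0,0.0694,0]

```text
time: 35.75
tool_pos: [417.9, -191.2, 79.9]
tcp_rot: [-3.139, -0.441, 1.484]
contact_force: [-0.9, 0.7, -2.3]
grip_width: 14.0
finger_force: 30.0
```

Request:
send_rows:
  offset:
    - [0,0,0]
    - [0,0,0]
    - [0,0,0]
    - [0,0,0]
  delta_rot:
    - [0,0,0]
    - [0,0,0]
    - [0,0,0]
    - [0,0,0]

```text
time: 36.25
tool_pos: [418.7, -192.3, 80.8]
tcp_rot: [3.142, -0.436, 1.486]
contact_force: [0.4, -0.0, -2.3]
grip_width: 13.8
finger_force: 30.0
```

```bash
python3 - <<'E'
from h import *
p,R=pose();print(get_obs()['time'],p.round(1),inB(p).round(1),R.as_euler('xyz'),get_obs()['joint_positions'].round(4),get_obs()['contact_force'].round(1))
c=optics.get_calibration('wrist');im=shot('wrist')
cv2.imwrite('pics/w13.png',cv2.resize(im[60:300,160:420],None,fx=2.5,fy=2.5,interpolation=cv2.INTER_CUBIC)[:,:,::-1])
for d in finder.pinpoint('ball1','wrist'):
    # ball centre on plane 12.5 above scoop underside (tool z = 66.4-12.5)
    o,v=ray('wrist',d['uv'],c);ol=R.inv().apply(o-p);vl=R.inv().apply(v);print((ol+vl*(53.9-ol[2])/vl[2]).round(),np.round(d['uv']),round(d['confidence'],2))
E
```

```text
36.25 [ 418.7 -192.3   80.8] [38.7  0.6] [ 3.14150253 -0.43566458  1.48558821] [-0.8222  0.5455  1.7498  0.3461  1.1717 -0.9251] [ 0.4 -0.  -2.3]
[11. 20. 54.] [310. 217.] 0.98
[  6. -12.  54.] [264. 223.] 0.79
[-15. -19.  54.] [254. 252.] 0.72
```

```bash
cat > kin.py <<'E'
from h import *
from scipy.optimize import least_squares
q=[[-1.48101,.342719,1.525044,0,1.275377,-.145972],[.084391,.300974,1.301944,0,1.539847,1.655159],[.127814,.331647,1.30479,0,1.505244,1.662877],[-.567751,.443461,1.274431,0,1.42475,.967014],[.067923,.545859,1.218989,0,1.367366,.485379],[.063654,.456003,1.368638,0,1.308252,.862496],[-.779435,.133621,1.854949,0,1.15431,.739179],[-.772761,.412442,1.722558,0,1.004812,-.685662],[-.8222,.5455,1.7498,.3461,1.1717,-.9251]]
P=[[122.61503,-510.05388,226.03724,-3.14005641,-1.9237406e-04,.235763573],[519.29,120.515,329.597,3.14123,.001146,.00004],[526.363,144.779,312.136,-3.14127,.000118,.035712],[534.829,-250.355,260.421,-3.14069,.00065,.035976],[622.651,118.919,218.645,3.133,-.004,1.153],[575.4,113.2147,218.97,3.136,-.007,.772],[334.788,-223.333,209.992,-3.14052,.00074,.0521],[410.871,-293.934,126.29,3.14025,.00117,1.48373],[418.7,-192.3,80.8,3.14150,-.43566,1.48559]]
q=np.array(q);P=np.array(P)
def E(ax,a):return Ro.from_rotvec(np.array(dict(x=[1,0,0],y=[0,1,0],z=[0,0,1])[ax])*a)
def fk(v,x,s=1):
    a,h,L1,L2,ph,D,e,d5=x
    R1=E('z',v[0]);A=R1*E('y',v[1]);F=A*E('y',v[2]+ph)
    wc=R1.apply([a,e,h])+A.apply([0,0,L1])+F.apply([0,0,L2])
    W=R1*E('y',v[1]+v[2])*E('z',s*v[3])*E('y',v[4])
    pos=wc+W.apply([d5,0,D])
    return pos,W*E('z',v[5])*E('z',np.pi/2)
def res(x,s,n):
    return np.concatenate([fk(v,x,s)[0]-p[:3] for v,p in zip(q[:n],P[:n])])
def fit(s=1):
    return least_squares(res,[0,250,400,400,0.,250,76,0],args=(s,9))
E
python3 - <<'E'
from kin import *
for s in (1,-1):
    r=fit(s);print(s,r.x.round(2),np.abs(r.fun).max().round(2))
    for i in (0,8):
        R=fk(q[i],r.x,s)[1];print((R.inv()*Ro.from_euler('xyz',P[i,3:])).as_rotvec().round(3))
p,R=pose();print(rows(p,R,[(p+[0,0,k],R) for k in (15,35,65,95,115)]))
E
```

```text
1 [-1.9000e-01  2.2304e+02  5.0621e+02  3.8244e+02  1.2000e-01  3.1825e+02
  7.6420e+01 -1.8000e-01] 0.1
[ 0. -0. -0.]
[ 0.  0. -0.]
-1 [ -14.83    9.42  407.77  405.71    0.42 -102.94   82.66  -84.04] 66.5
[ 0. -0. -0.]
[-0.509  0.384  0.269]
([[0.0528, 0.0, -0.1133], [0.1231, 0.0, -0.2644], [0.2286, 0.0001, -0.4911], [0.3341, 0.0001, -0.7177], [0.4045, 0.0001, -0.8688]], [[0.0, 0.0, 0.0], [0.0, 0.0, 0.0], [0.0, 0.0, 0.0], [0.0, 0.0, 0.0], [0.0, 0.0, 0.0]])
```

The kinematic model fits to 0.1 mm. Lifting now.

Request:
send_rows:
  offset:
    - [0.035,0,-0.076]
    - [0.088,0,-0.189]
    - [0.141,0,-0.302]
    - [0.194,0,-0.416]
    - [0.264,0,-0.567]
    - [0.334,0,-0.718]
    - [0.405,0,-0.869]
    - [0.405,0,-0.869]
  delta_rot:
    - [0,0,0]
    - [0,0,0]
    - [0,0,0]
    - [0,0,0]
    - [0,0,0]
    - [0,0,0]
    - [0,0,0]
    - [0,0,0]

```text
time: 37.35
tool_pos: [419.2, -193.3, 197.3]
tcp_rot: [3.138, -0.433, 1.486]
contact_force: [0.1, 0.0, -2.2]
grip_width: 13.8
finger_force: 30.0
```

```bash
cat >> kin.py <<'E'
X=fit().x
LO=np.array([-2.53,-.77,.04,-1,.28,-3.11]);HI=np.array([2.53,2.02,2.7,4.14,2.66,3.11])
def ik(p,R,q0):
    f=lambda v:np.r_[(fk(v,X)[0]-p)/100,(fk(v,X)[1].inv()*R).as_rotvec()]
    r=least_squares(f,np.clip(q0,LO+.01,HI-.01),bounds=(LO,HI));return r.x,np.abs(r.fun).max()
E
python3 - <<'E'
from kin import *
p,R=pose();s=get_obs();print(s['time'],p.round(1),s['contact_force'].round(1),s['grip_width'])
c=optics.get_calibration('wrist');im=shot('wrist')
for d in finder.pinpoint('ball1','wrist'):
    o,v=ray('wrist',d['uv'],c);ol=R.inv().apply(o-p);vl=R.inv().apply(v);print('scoop',(ol+vl*(53.9-ol[2])/vl[2]).round(),'binz13',inB(onz('wrist',d['uv'],13,c)).round(),np.round(d['uv']),round(d['confidence'],2))
for n in ('top','scene'):
    shot(n);print(n,[(inB(onz(n,d['uv'],13)).round().tolist(),round(d['confidence'],2)) for d in finder.pinpoint('ball1',n)])
# pour poses: scoop origin/lip over tub, mouth heading psi, tilt down th
tub=np.array([600,137.])
for psi in np.radians([-180,-150,-120,-90,-60,-30,0,30,60,90,120,150]):
  out=[]
  for th in (30,45,55,65):
    Rr=down(psi)*Ro.from_rotvec([0,-np.radians(th),0])
    lip=np.array([*(tub+20*np.array([np.cos(psi),np.sin(psi)])),165.])
    pp=lip-Rr.apply([42,0,66.4]);b=9
    for q0 in ([.1,.4,1.4,0,1.3,.1-psi+1.57],[.1,.4,1.4,1.5,1.3,.1-psi+1.57-1.5],[.1,.4,1.4,-.8,1.3,1.7-psi+.8]):
        q0=np.array(q0);q0[5]=(q0[5]+np.pi)%(2*np.pi)-np.pi
        v,e=ik(pp,Rr,q0);
        if e<b:b=e;bv=v
    out.append((th,round(b,3),bv.round(1).tolist()))
  print(round(np.degrees(psi)),[(o[0],o[1]) for o in out],out[-1][2])
E
```

```text
37.35 [ 419.2 -193.3  197.3] [ 0.1  0.  -2.2] 13.796763753390119
scoop [  6. -11.  54.] binz13 [86. 18.] [264. 224.] 0.67
scoop [10. 20. 54.] binz13 [ 93. -33.] [310. 217.] 0.65
scoop [-5.  3. 54.] binz13 [69. -6.] [286. 239.] 0.61
scoop [-14. -17.  54.] binz13 [56. 26.] [257. 250.] 0.44
top [([53.0, -15.0], 0.63), ([19.0, -17.0], 0.61), ([29.0, 22.0], 0.56), ([36.0, -16.0], 0.36)]
scene [([124.0, 131.0], 0.61), ([146.0, 119.0], 0.57), ([136.0, 154.0], 0.44)]
-180 [(30, np.float64(0.0)), (45, np.float64(0.028)), (55, np.float64(0.156)), (65, np.float64(0.289))] [-0.1, 0.1, 2.2, 1.5, 0.3, -3.1]
-150 [(30, np.float64(0.0)), (45, np.float64(0.0)), (55, np.float64(0.0)), (65, np.float64(0.0))] [-0.4, 0.3, 2.3, 1.9, 0.9, 2.2]
-120 [(30, np.float64(0.0)), (45, np.float64(0.0)), (55, np.float64(0.0)), (65, np.float64(0.0))] [-0.5, 0.5, 1.9, 1.3, 1.3, 2.4]
-90 [(30, np.float64(0.0)), (45, np.float64(0.0)), (55, np.float64(0.0)), (65, np.float64(0.0))] [-0.5, 0.7, 1.4, 1.0, 1.7, 2.4]
-60 [(30, np.float64(0.0)), (45, np.float64(0.0)), (55, np.float64(0.0)), (65, np.float64(0.0))] [-0.3, 1.0, 0
[... 238 characters left out ...]
oat64(0.373))] [0.0, 1.2, 0.0, 0.4, 2.6, 1.9]
30 [(30, np.float64(0.0)), (45, np.float64(0.057)), (55, np.float64(0.205)), (65, np.float64(0.322))] [0.3, 1.3, 0.0, -0.7, 2.5, 0.8]
60 [(30, np.float64(0.0)), (45, np.float64(0.0)), (55, np.float64(0.0)), (65, np.float64(0.063))] [0.4, 1.3, 0.1, -1.0, 2.4, 0.4]
90 [(30, np.float64(0.0)), (45, np.float64(0.0)), (55, np.float64(0.0)), (65, np.float64(0.0))] [0.6, 1.0, 0.9, -1.0, 1.9, 0.5]
120 [(30, np.float64(0.0)), (45, np.float64(0.0)), (55, np.float64(0.0)), (65, np.float64(0.111))] [0.6, 0.7, 1.4, -1.0, 1.5, 0.5]
150 [(30, np.float64(0.0)), (45, np.float64(0.0)), (55, np.float64(0.16)), (65, np.float64(0.326))] [0.5, 0.4, 1.8, -1.0, 0.9, 0.2]
```

```bash
cat > pour.py <<'E'
from kin import *
def lp(lip,th,psi=BA):
    R=down(psi)*Ro.from_rotvec([0,np.radians(th),0]);return np.array(lip,float)-R.apply([42,0,66.4]),R
def path(x=597,y=130,th0=25):
    p,R=pose()
    A=lp([x,y,215],th0);
    W=[([p[0],p[1],A[0][2]],A[1],None,20),(*A,None,25),(*lp([x,y,170],10),None,20)]
    Q=[(0,157),(-10,150),(-20,142),(-30,136),(-40,132)]
    W+=[(*lp([x,y,z],t),None,20) for t,z in Q]
    v=get_obs()['joint_positions']
    for w in W:
        v,e=ik(np.asarray(w[0],float),w[1],v);print(v.round(2),round(e,4))
    go(W,deg=5,settle=0)
if __name__=='__main__':path()
E
python3 pour.py
```

```text
[-0.82  0.34  1.53  0.32  1.58 -0.79] 0.0
[-0.25  0.45  1.35  0.43  1.43 -0.25] 0.0
[-0.09  0.46  1.35  0.18  1.34 -0.05] 0.0
[ 0.02  0.48  1.31 -0.    1.35  0.1 ] 0.0
[ 0.13  0.52  1.26 -0.17  1.4   0.25] 0.0
[ 0.23  0.58  1.21 -0.33  1.47  0.37] 0.0
[ 0.32  0.66  1.14 -0.48  1.56  0.47] 0.0
[ 0.4   0.75  1.07 -0.61  1.67  0.53] 0.0
O [[0.055,-0.0,-0.118],[0.11,-0.0,-0.235],[0.165,-0.0,-0.353],[0.22,-0.001,-0.471]] D [[0.0,0.0,-0.0001],[0.0,-0.0001,-0.0001],[-0.0001,-0.0001,-0.0002],[-0.0001,-0.0001,-0.0003]]
O [[0.157,0.097,0.073],[0.314,0.193,0.146],[0.471,0.29,0.22],[0.628,0.387,0.293],[0.785,0.483,0.366],[0.942,0.58,0.439]] D [[0.0,0.0,0.0],[0.0,0.0,0.0],[0.0,0.0,0.0],[0.0,0.0,0.0],[0.0,0.0,0.0],[0.0,0.0,0.0]]
O [[0.157,0.097,0.073],[0.314,0.193,0.146],[0.471,0.29,0.22],[0.628,0.387,0.293],[0.785,0.483,0.366],[0.942,0.58,0.439]] D [[0.0,0.0,0.0],[0.0,0.0,0.0],[0.0,0.0,0.0],[0.0,0.0,0.0],[0.0,0.0,0.0],[0.0,0.0,0.0]]
O [[0.157,0.097,0.073]] D [[0.0,0.0,0.0]]
O [[-0.001,0.0,0.089],[-0.002,0.0,0.179],[-0.003,0.0,0.268]] D [[0.0,-0.0139,0.0],[0.0,-0.0278,0.0],[0.0,-0.0417,0.0]]
O [[0.041,0.0,0.027],[0.083,-0.0,0.054]] D [[0.0,-0.0139,0.0],[0.0,-0.0278,0.0]]
O [[0.051,0.0,0.003],[0.101,0.0,0.006]] D [[0.0,-0.0139,0.0],[0.0,-0.0278,0.0]]
O [[0.038,0.0,0.004],[0.075,0.0,0.009],[0.113,0.0,0.013]] D [[0.0,-0.0093,0.0],[0.0,-0.0185,0.0],[0.0,-0.0278,0.0]]
O [[0.04,-0.0,-0.002],[0.079,-0.0,-0.004],[0.118,-0.0,-0.005]] D [[0.0,-0.0093,0.0],[0.0,-0.0185,0.0],[0.0,-0.0278,0.0]]
O [[0.059,0.0,-0.012],[0.118,0.0,-0.024]] D [[0.0,-0.0139,0.0],[0.0,-0.0278,0.0]]
```

Request:
send_rows:
  offset:
    - [0.04,0,-0.085]
    - [0.1,0,-0.21]
    - [0.16,0,-0.34]
    - [0.22,0,-0.471]
    - [0.22,0,-0.471]
  delta_rot:
    - [0,0,0]
    - [0,0,0]
    - [0,0,0]
    - [0,0,0]
    - [0,0,0]

```text
time: 38.28
tool_pos: [419.1, -193.2, 259.4]
tcp_rot: [3.139, -0.434, 1.486]
contact_force: [-0.1, 0.4, -2.2]
grip_width: 13.9
finger_force: 30.0
```

Request:
send_rows:
  offset:
    - [0.08,0.049,0.037]
    - [0.2,0.123,0.093]
    - [0.34,0.209,0.159]
    - [0.49,0.302,0.228]
    - [0.64,0.394,0.298]
    - [0.79,0.486,0.368]
    - [0.942,0.58,0.439]
  delta_rot:
    - [0,0,0]
    - [0,0,0]
    - [0,0,0]
    - [0,0,0]
    - [0,0,0]
    - [0,0,0]
    - [0,0,0]

```text
time: 39.15
tool_pos: [499.1, -72.4, 257.6]
tcp_rot: [-3.14, -0.437, 1.485]
contact_force: [0.3, -0.0, -1.6]
grip_width: 13.7
finger_force: 30.0
```

Request:
send_rows:
  offset:
    - [0.157,0.097,0.073]
    - [0.314,0.193,0.146]
    - [0.471,0.29,0.22]
    - [0.628,0.387,0.293]
    - [0.785,0.483,0.366]
    - [0.942,0.58,0.439]
  delta_rot:
    - [0,0,0]
    - [0,0,0]
    - [0,0,0]
    - [0,0,0]
    - [0,0,0]
    - [0,0,0]

```text
time: 39.9
tool_pos: [578.8, 46.1, 257.4]
tcp_rot: [-3.14, -0.437, 1.485]
contact_force: [0.1, -0.9, -1.4]
grip_width: 14.0
finger_force: 30.0
```

Request:
send_rows:
  offset:
    - [0.1,0.062,0.046]
    - [0.157,0.097,0.073]
    - [0.157,0.097,0.073]
    - [0.157,0.097,0.073]
  delta_rot:
    - [0,0,0]
    - [0,0,0]
    - [0,0,0]
    - [0,0,0]

```text
time: 40.4
tool_pos: [591.9, 63.1, 258.0]
tcp_rot: [-3.141, -0.436, 1.484]
contact_force: [0.1, -0.9, -2.7]
grip_width: 13.8
finger_force: 30.0
```

```bash
python3 - <<'E'
from pour import *
p,R=pose();s=get_obs();A=lp([597,130,215],25);print(s['time'],p-A[0],(A[1].inv()*R).as_rotvec(),s['contact_force'].round(1))
for n in ('top','scene'):
    shot(n);print(n,[(onz(n,d['uv'],13).round().tolist(),inB(onz(n,d['uv'],13)).round().tolist(),round(d['confidence'],2)) for d in finder.pinpoint('ball1',n)])
E
```

```text
40.4 [ 0.46469127 -1.05802818  0.59074025] [-0.00053227 -0.00060832  0.00181245] [ 0.1 -0.9 -2.7]
top [([618.0, 122.0, 13.0], [369.0, -171.0], 0.62), ([647.0, 123.0, 13.0], [373.0, -200.0], 0.55)]
scene [([458.0, 324.0, 13.0], [556.0, 5.0], 0.54), ([416.0, 357.0, 13.0], [586.0, 50.0], 0.43)]
```

No balls are left in the bin. Pouring.

Request:
send_rows:
  offset:
    - [0,0,0.089]
    - [0,0,0.179]
    - [0,0,0.268]
  delta_rot:
    - [0,-0.0139,0]
    - [0,-0.0278,0]
    - [0,-0.0417,0]

```text
time: 40.98
tool_pos: [593.3, 76.7, 228.9]
tcp_rot: [3.141, -0.171, 1.484]
contact_force: [0.4, -0.1, -2.5]
grip_width: 13.9
finger_force: 30.0
```

Request:
send_rows:
  offset:
    - [0.041,0,0.027]
    - [0.083,0,0.054]
  delta_rot:
    - [0,-0.0139,0]
    - [0,-0.0278,0]

```text
time: 41.22
tool_pos: [594.2, 87.9, 224.4]
tcp_rot: [3.141, 0.003, 1.484]
contact_force: [-0.5, 0.0, -2.7]
grip_width: 13.7
finger_force: 30.0
```

Request:
send_rows:
  offset:
    - [0.051,0,0.003]
    - [0.101,0,0.006]
  delta_rot:
    - [0,-0.0139,0]
    - [0,-0.0278,0]

```text
time: 41.48
tool_pos: [595.2, 100.1, 223.8]
tcp_rot: [3.141, 0.177, 1.484]
contact_force: [-1.0, -0.2, -2.1]
grip_width: 13.9
finger_force: 30.0
```

Request:
send_rows:
  offset:
    - [0.038,0,0.004]
    - [0.075,0,0.009]
    - [0.113,0,0.013]
  delta_rot:
    - [0,-0.0093,0]
    - [0,-0.0185,0]
    - [0,-0.0278,0]

```text
time: 41.85
tool_pos: [596.4, 113.2, 219.8]
tcp_rot: [3.141, 0.351, 1.484]
contact_force: [0.2, 0.3, -2.3]
grip_width: 13.5
finger_force: 30.0
```

Request:
send_rows:
  offset:
    - [0.04,0,-0.002]
    - [0.079,0,-0.004]
    - [0.118,0,-0.005]
  delta_rot:
    - [0,-0.0093,0]
    - [0,-0.0185,0]
    - [0,-0.0278,0]

```text
time: 42.22
tool_pos: [597.6, 126.7, 215.5]
tcp_rot: [3.141, 0.525, 1.484]
contact_force: [-0.0, -0.6, -1.5]
grip_width: 14.0
finger_force: 30.0
```

Request:
send_rows:
  offset:
    - [0.059,0,-0.012]
    - [0.118,0,-0.024]
    - [0.118,0,-0.024]
    - [0.118,0,-0.024]
    - [0.118,0,-0.024]
    - [0.118,0,-0.024]
    - [0.118,0,-0.024]
    - [0.118,0,-0.024]
  delta_rot:
    - [0,-0.0139,0]
    - [0,-0.0278,0]
    - [0,-0.0278,0]
    - [0,-0.0278,0]
    - [0,-0.0278,0]
    - [0,-0.0278,0]
    - [0,-0.0278,0]
    - [0,-0.0278,0]

```text
time: 43.22
tool_pos: [598.7, 140.0, 210.9]
tcp_rot: [3.141, 0.699, 1.485]
contact_force: [0.1, -1.1, -0.8]
grip_width: 14.2
finger_force: 30.0
```

```bash
python3 - <<'E'
from pour import *
p,R=pose();s=get_obs();print(s['time'],p.round(1),R.as_euler('xyz'),s['contact_force'].round(1),s['joint_positions'].round(2))
# back out: level with lip raised, then rise and move off to -y
W=[(*lp([597,135,175],-10),None,30),(*lp([597,130,215],0),None,30),([500,-20,270],down(BA),None,50),(B(-40,0,270),down(BA),None,50)]
v=s['joint_positions']
for w in W: v,e=ik(np.asarray(w[0],float),w[1],v);print(v.round(2),round(e,4))
go(W,settle=0)
E
```

```text
43.225 [598.7 140.  210.9] [3.14132825 0.69913309 1.48452722] [ 0.1 -1.1 -0.8] [ 0.4   0.75  1.07 -0.61  1.67  0.53]
[ 0.14  0.51  1.21 -0.17  1.46  0.25] 0.0
[ 0.02  0.45  1.21 -0.    1.48  0.1 ] 0.0
[-0.19  0.26  1.51 -0.    1.36 -0.11] 0.0
[-0.74  0.25  1.53 -0.    1.36 -0.65] 0.0
O [[-0.105,-0.003,-0.012],[-0.21,-0.005,-0.024],[-0.315,-0.008,-0.035],[-0.421,-0.01,-0.047]] D [[0.0,0.0209,-0.0001],[0.0,0.0417,-0.0001],[-0.0001,0.0626,-0.0002],[-0.0001,0.0835,-0.0002]]
O [[-0.095,0.002,-0.126],[-0.19,0.004,-0.252]] D [[0.0,0.0139,0.0],[0.0,0.0278,0.0]]
O [[-0.321,-0.233,0.032],[-0.642,-0.467,0.063],[-0.964,-0.7,0.095]] D [[0.0,0.0,0.0],[0.0,0.0,0.0],[0.0,0.0,0.0]]
O [[-0.357,-0.092,-0.0],[-0.715,-0.183,-0.0]] D [[0.0,0.0,0.0],[0.0,0.0,0.0]]
O [[-0.357,-0.092,-0.0],[-0.715,-0.183,-0.0]] D [[0.0,0.0,0.0],[0.0,0.0,0.0]]
O [[-0.357,-0.092,-0.0],[-0.715,-0.183,-0.0]] D [[0.0,0.0,0.0],[0.0,0.0,0.0]]
```

Request:
send_rows:
  offset:
    - [-0.105,0,-0.012]
    - [-0.21,0,-0.024]
    - [-0.315,0,-0.035]
    - [-0.421,0,-0.047]
  delta_rot:
    - [0,0.0209,0]
    - [0,0.0417,0]
    - [0,0.0626,0]
    - [0,0.0835,0]

```text
time: 43.72
tool_pos: [595.7, 105.1, 248.5]
tcp_rot: [3.14, 0.171, 1.485]
contact_force: [0.5, -0.4, -1.2]
grip_width: 13.9
finger_force: 30.0
```

Request:
send_rows:
  offset:
    - [-0.095,0,-0.126]
    - [-0.19,0,-0.252]
    - [-0.19,0,-0.252]
  delta_rot:
    - [0,0.0139,0]
    - [0,0.0278,0]
    - [0,0.0278,0]

```text
time: 44.1
tool_pos: [594.7, 86.1, 283.0]
tcp_rot: [3.138, 0.001, 1.482]
contact_force: [-0.5, 0.5, -2.4]
grip_width: 14.3
finger_force: 30.0
```

Request:
send_rows:
  offset:
    - [-0.321,-0.233,0.032]
    - [-0.642,-0.467,0.063]
    - [-0.964,-0.7,0.095]
    - [-0.964,-0.7,0.095]
    - [-0.964,-0.7,0.095]
  delta_rot:
    - [0,0,0]
    - [0,0,0]
    - [0,0,0]
    - [0,0,0]
    - [0,0,0]

```text
time: 44.72
tool_pos: [500.9, -19.2, 269.6]
tcp_rot: [-3.141, 0.001, 1.486]
contact_force: [0.5, -0.1, -1.2]
grip_width: 13.9
finger_force: 30.0
```

```bash
python3 - <<'E'
from pour import *
p,R=pose();s=get_obs();print(s['time'],p.round(1),s['contact_force'].round(1))
c=optics.get_calibration('wrist');im=shot('wrist');a=im.copy()
for t in ('ball1','tube1'):
    for d in finder.pinpoint(t,'wrist'): print(t,np.round(d['uv']),round(d['confidence'],2),onz('wrist',d['uv'],88,c).round()[:2],'floor',onz('wrist',d['uv'],10,c).round()[:2])
t=shot('top');print('top',[(inB(onz('top',d['uv'],13)).round().tolist(),np.round(d['uv']).tolist(),round(d['confidence'],2)) for d in finder.pinpoint('ball1','top')])
a=cv2.resize(a[:300],(560,300));b=cv2.resize(t[150:310,60:390],(560,271))
cv2.imwrite('pics/v14.png',np.vstack([a,b])[:,:,::-1])
E
```

```text
44.725 [500.9 -19.2 269.6] [ 0.5 -0.1 -1.2]
ball1 [325.   6.] 0.79 [565. 182.] floor [578. 212.]
ball1 [414.   1.] 0.68 [668. 191.] floor [704. 223.]
ball1 [348.   9.] 0.66 [589. 177.] floor [608. 207.]
tube1 [382.  58.] 0.81 [620. 120.] floor [647. 137.]
tube1 [340.  66.] 0.65 [573. 113.] floor [588. 127.]
top [([393.0, -155.0], [196.0, 208.0], 0.67), ([452.0, -114.0], [174.0, 220.0], 0.56), ([452.0, -186.0], [177.0, 196.0], 0.55), ([470.0, -207.0], [172.0, 188.0], 0.47), ([455.0, -222.0], [177.0, 184.0], 0.45), ([443.0, -122.0], [177.0, 218.0], 0.42), ([435.0, -139.0], [181.0, 212.0], 0.39)]
```

View pics/v14.png

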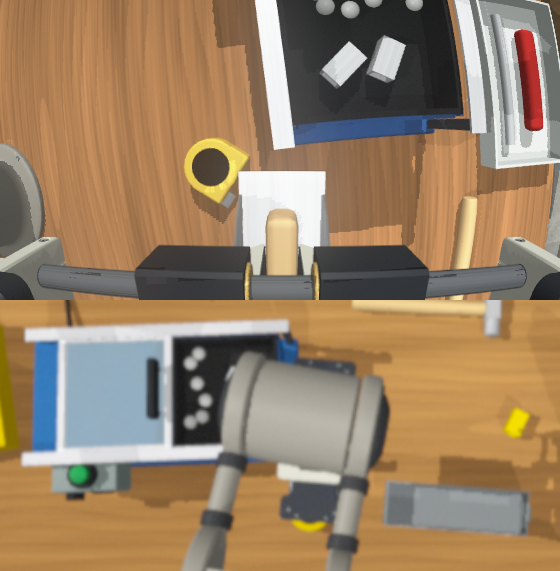

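All six balls and both tubes are in the tub (lower half: balls at x 190–205, y 354–422) and the bin is empty. Returning the scoop to the bin.

```bash
python3 - <<'E'
from pour import *
R=down(BA);o=B(-10,.3)[:2]
go([([*o,240],R),([*o,110],R,None,40),([*o,74],R,None,15)])
E
```

```text
O [[-0.38,-0.112,0.05],[-0.761,-0.224,0.099]] D [[0.0,0.0,0.0],[0.0,0.0,0.0]]
O [[-0.38,-0.112,0.05],[-0.761,-0.224,0.099]] D [[0.0,0.0,0.0],[0.0,0.0,0.0]]
O [[-0.38,-0.112,0.049],[-0.38,-0.112,0.049]] D [[0.0,0.0,0.0],[0.0,0.0,0.0]]
O [[0.0,-0.0,0.271],[0.0,-0.0,0.542],[0.0,-0.0,0.812]] D [[0.0,0.0,0.0],[0.0,0.0,0.0],[0.0,0.0,0.0]]
O [[0.0,-0.0,0.271],[0.0,-0.0,0.271]] D [[0.0,0.0,0.0],[0.0,0.0,0.0]]
O [[0.0,-0.0,0.1],[0.0,-0.0,0.2],[0.0,-0.0,0.3],[0.0,-0.0,0.3]] D [[0.0,0.0,0.0],[0.0,0.0,0.0],[0.0,0.0,0.0],[0.0,0.0,0.0]]
```

Request:
send_rows:
  offset:
    - [-0.38,-0.112,0.05]
    - [-0.761,-0.224,0.099]
  delta_rot:
    - [0,0,0]
    - [0,0,0]

```text
time: 45.22
tool_pos: [466.0, -108.9, 257.8]
tcp_rot: [3.142, 0.0, 1.487]
contact_force: [0.6, -0.4, -1.5]
grip_width: 13.8
finger_force: 30.0
```

Request:
send_rows:
  offset:
    - [-0.38,-0.112,0.05]
    - [-0.761,-0.224,0.099]
  delta_rot:
    - [0,0,0]
    - [0,0,0]

```text
time: 45.48
tool_pos: [431.2, -198.3, 246.0]
tcp_rot: [3.141, 0.0, 1.486]
contact_force: [0.6, 1.3, -0.6]
grip_width: 13.6
finger_force: 30.0
```

Request:
send_rows:
  offset:
    - [-0.38,-0.112,0.049]
    - [-0.38,-0.112,0.049]
    - [-0.38,-0.112,0.049]
  delta_rot:
    - [0,0,0]
    - [0,0,0]
    - [0,0,0]

```text
time: 45.85
tool_pos: [414.4, -241.0, 240.3]
tcp_rot: [-3.142, -0.001, 1.485]
contact_force: [-0.5, -0.2, -1.7]
grip_width: 14.0
finger_force: 30.0
```

Request:
send_rows:
  offset:
    - [0,0,0.271]
    - [0,0,0.542]
    - [0,0,0.812]
  delta_rot:
    - [0,0,0]
    - [0,0,0]
    - [0,0,0]

```text
time: 46.22
tool_pos: [415.0, -240.1, 142.3]
tcp_rot: [3.141, 0.0, 1.487]
contact_force: [0.2, 0.2, -0.4]
grip_width: 13.8
finger_force: 30.0
```

Request:
send_rows:
  offset:
    - [0,0,0.271]
    - [0,0,0.271]
    - [0,0,0.271]
    - [0,0,0.271]
  delta_rot:
    - [0,0,0]
    - [0,0,0]
    - [0,0,0]
    - [0,0,0]

```text
time: 46.72
tool_pos: [415.1, -241.9, 111.8]
tcp_rot: [3.139, 0.002, 1.486]
contact_force: [-0.7, -0.5, -0.9]
grip_width: 13.6
finger_force: 30.0
```

```bash
python3 - <<'E'
from h import *
p,R=pose();print(get_obs()['time'],p,inB(p),R.as_euler('xyz'))
go([(B(-10,.2,74),down(BA),None,15),(B(-10,.2,69),down(BA),None,2)])
E
```

```text
46.725 [ 415.06987804 -241.85722539  111.84622658] [-1.08969886e+01  1.04991574e-02] [3.13912009e+00 1.72883982e-03 1.48555414e+00]
O [[0.003,-0.001,0.105],[0.005,-0.002,0.21],[0.008,-0.002,0.315],[0.008,-0.002,0.315]] D [[0.0001,0.0001,0.0],[0.0003,0.0002,-0.0001],[0.0004,0.0003,-0.0001],[0.0004,0.0003,-0.0001]]
O [[0.0,-0.0,0.014],[0.0,-0.0,0.028],[0.0,-0.0,0.042],[0.0,-0.0,0.042]] D [[0.0,0.0,0.0],[0.0,0.0,0.0],[0.0,0.0,0.0],[0.0,0.0,0.0]]
```

Request:
send_rows:
  offset:
    - [0,0,0.105]
    - [0,-0.002,0.21]
    - [0,-0.002,0.315]
    - [0,-0.002,0.315]
  delta_rot:
    - [0,0,0]
    - [0,0,0]
    - [0,0,0]
    - [0,0,0]

```text
time: 47.22
tool_pos: [413.0, -241.0, 71.2]
tcp_rot: [-3.139, -0.002, 1.485]
contact_force: [0.0, -0.2, -1.2]
grip_width: 14.0
finger_force: 30.0
```

Request:
send_rows:
  offset:
    - [0,0,0.014]
    - [0,0,0.028]
    - [0,0,0.038]
    - [0,0,0.038]
  delta_rot:
    - [0,0,0]
    - [0,0,0]
    - [0,0,0]
    - [0,0,0]

```text
time: 47.72
tool_pos: [414.3, -242.3, 69.2]
tcp_rot: [3.14, 0.002, 1.485]
contact_force: [-1.9, -0.6, 7.1]
grip_width: 13.7
finger_force: 30.0
```

Request:
send_rows:
  offset:
    - [0,0,0]
    - [0,0,0]
    - [0,0,0]
    - [0,0,0]
    - [0,0,0]
  delta_rot:
    - [0,0,0]
    - [0,0,0]
    - [0,0,0]
    - [0,0,0]
    - [0,0,0]
  grip: 0.6

```text
time: 48.35
tool_pos: [413.8, -241.5, 67.9]
tcp_rot: [-3.141, -0.0, 1.485]
contact_force: [0.4, -0.1, 0.4]
grip_width: 54.2
finger_force: 0.0
```

Request:
send_rows:
  offset:
    - [0,0,-0.15]
    - [0,0,-0.45]
    - [0,0,-0.9]
    - [0,0,-0.9]
  delta_rot:
    - [0,0,0]
    - [0,0,0]
    - [0,0,0]
    - [0,0,0]

```text
time: 48.85
tool_pos: [415.7, -243.0, 179.8]
tcp_rot: [3.135, 0.005, 1.485]
contact_force: [0.3, -0.2, -0.4]
grip_width: 54.9
finger_force: 0.0
```

```bash
python3 - <<'E'
from kin import *
p,R=pose();print(get_obs()['time'],p,get_obs()['grip_width'])
c=optics.get_calibration('wrist');shot('wrist')
for t,z in(('scoop_grip',87),('scoop',3)): print(t,[(inB(onz('wrist',d['uv'],z,c)).round(1),round(d['confidence'],2)) for d in finder.pinpoint(t,'wrist')])
h=np.array([594.5,236,157.]);R2=down(.036);y=np.array([-.036,.9994,0])
W=[([*p[:2],250],R),([540,0,250],down(.5)),([*h[:2],250],R2),(h,R2,None,40)]
v=get_obs()['joint_positions']
for w in W: v,e=ik(np.asarray(w[0],float),w[1],v);print(v.round(2),round(e,4))
go(W)
E
```

```text
48.85 [ 415.71292045 -243.00770159  179.75696433] 54.850981772104774
scoop_grip [(array([-13.6,   0.8]), 0.59)]
scoop [(array([-14.5,   2.9]), 0.68)]
[-0.69  0.24  1.6  -0.    1.29 -0.6 ] 0.0
[-0.14  0.35  1.44 -0.    1.35  0.93] 0.0
[ 0.26  0.55  1.13 -0.    1.46  1.79] 0.0
[ 0.26  0.61  1.28 -0.    1.25  1.79] 0.0
O [[-0.007,0.01,-0.312],[-0.013,0.02,-0.623],[-0.013,0.02,-0.623]] D [[-0.0006,-0.0004,0.0],[-0.0013,-0.0009,0.0],[-0.0013,-0.0009,0.0]]
O [[0.351,0.143,-0.001],[0.702,0.286,-0.001]] D [[0.0002,0.0,0.0261],[0.0005,0.0001,0.0523]]
O [[0.378,0.022,-0.001],[0.757,0.044,-0.002]] D [[0.0002,0.0,0.0261],[0.0005,0.0001,0.0523]]
O [[0.365,-0.101,-0.001],[0.731,-0.202,-0.001],[0.731,-0.202,-0.001]] D [[0.0002,0.0,0.0261],[0.0005,0.0001,0.0523],[0.0005,0.0001,0.0523]]
O [[0.268,-0.302,-0.0],[0.537,-0.603,-0.0],[0.805,-0.905,-0.0]] D [[0.0,0.0,0.0148],[0.0,0.0,0.0295],[0.0,0.0,0.0443]]
O [[0.175,-0.364,-0.0],[0.35,-0.728,-0.0],[0.35,-0.728,-0.0]] D [[0.0,0.0,0.0148],[0.0,0.0,0.0295],[0.0,0.0,0.0295]]
O [[0.0,-0.0,0.258],[0.0,-0.0,0.517],[0.0,-0.0,0.775],[0.0,-0.0,0.775]] D [[0.0,0.0,0.0],[0.0,0.0,0.0],[0.0,0.0,0.0],[0.0,0.0,0.0]]
```

Request:
send_rows:
  offset:
    - [0,0.01,-0.312]
    - [0,0.02,-0.623]
    - [0,0.02,-0.623]
  delta_rot:
    - [0,0,0]
    - [0,0,0]
    - [0,0,0]

```text
time: 49.38
tool_pos: [417.0, -242.3, 251.8]
tcp_rot: [3.139, 0.002, 1.485]
contact_force: [-1.1, -0.3, 1.0]
grip_width: 55.1
finger_force: 0.0
```

Request:
send_rows:
  offset:
    - [0.351,0.143,0]
    - [0.702,0.286,0]
  delta_rot:
    - [0,0,0.0261]
    - [0,0,0.0523]

```text
time: 49.62
tool_pos: [457.1, -159.7, 248.5]
tcp_rot: [-3.138, -0.0, 1.149]
contact_force: [0.2, -0.4, 0.4]
grip_width: 55.4
finger_force: 0.0
```

Request:
send_rows:
  offset:
    - [0.378,0.022,0]
    - [0.757,0.044,0]
  delta_rot:
    - [0,0,0.0261]
    - [0,0,0.0523]

```text
time: 49.88
tool_pos: [498.7, -78.2, 248.4]
tcp_rot: [-3.138, 0.002, 0.822]
contact_force: [1.0, -0.5, 0.9]
grip_width: 54.9
finger_force: 0.0
```

Request:
send_rows:
  offset:
    - [0.365,-0.101,0]
    - [0.731,-0.202,0]
    - [0.731,-0.202,0]
  delta_rot:
    - [0,0,0.0261]
    - [0,0,0.0523]
    - [0,0,0.0523]

```text
time: 50.25
tool_pos: [540.4, 3.8, 248.0]
tcp_rot: [-3.139, 0.003, 0.502]
contact_force: [-0.4, -0.2, 0.5]
grip_width: 54.9
finger_force: 0.0
```

Request:
send_rows:
  offset:
    - [0.268,-0.302,0]
    - [0.537,-0.603,0]
    - [0.805,-0.905,0]
  delta_rot:
    - [0,0,0.0148]
    - [0,0,0.0295]
    - [0,0,0.0443]

```text
time: 50.62
tool_pos: [573.0, 142.9, 248.8]
tcp_rot: [3.141, 0.003, 0.218]
contact_force: [0.9, 0.1, -0.4]
grip_width: 55.0
finger_force: 0.0
```

Request:
send_rows:
  offset:
    - [0.175,-0.364,0]
    - [0.35,-0.728,0]
    - [0.35,-0.728,0]
    - [0.35,-0.728,0]
  delta_rot:
    - [0,0,0.0148]
    - [0,0,0.0295]
    - [0,0,0.0295]
    - [0,0,0.0295]

```text
time: 51.12
tool_pos: [594.8, 236.0, 249.1]
tcp_rot: [3.14, 0.003, 0.037]
contact_force: [-0.1, -0.3, 0.2]
grip_width: 55.2
finger_force: 0.0
```

```bash
python3 - <<'E'
from kin import *
p,R=pose();print(get_obs()['time'],p,R.as_euler('xyz'))
c=optics.get_calibration('wrist');shot('wrist')
for t,z in(('guard_handle',173),('tub_floor',78)): print(t,[(onz('wrist',d['uv'],z,c).round(1),round(d['confidence'],2)) for d in finder.pinpoint(t,'wrist')])
print('balls',[(onz('wrist',d['uv'],88,c).round()[:2].tolist(),round(d['confidence'],2)) for d in finder.pinpoint('ball1','wrist')])
h=np.array([594.5,236,157.]);R2=down(.036)
go([([594.5,236,157],R2,None,40)])
E
```

```text
51.125 [594.83439245 235.99920906 249.10229796] [3.14018593e+00 2.78212827e-03 3.66723444e-02]
guard_handle [(array([592.7, 238.4, 173. ]), 0.97)]
tub_floor [(array([595.5, 137.3,  78. ]), 0.86)]
balls [([667.0, 188.0], 0.83), ([653.0, 204.0], 0.83), ([562.0, 181.0], 0.7), ([555.0, 197.0], 0.69), ([589.0, 179.0], 0.63), ([619.0, 193.0], 0.6)]
O [[-0.002,-0.001,0.26],[-0.004,-0.001,0.52],[-0.006,-0.002,0.781],[-0.006,-0.002,0.781]] D [[0.0,0.0,-0.0001],[0.0,0.0,-0.0002],[0.0001,0.0,-0.0003],[0.0001,0.0,-0.0003]]
```

Request:
send_rows:
  offset:
    - [0,0,0.26]
    - [0,0,0.52]
    - [0,0,0.781]
    - [0,0,0.781]
  delta_rot:
    - [0,0,0]
    - [0,0,0]
    - [0,0,0]
    - [0,0,0]

```text
time: 51.82
tool_pos: [593.9, 236.0, 154.8]
tcp_rot: [3.14, 0.005, 0.035]
contact_force: [-0.3, -0.9, 1.0]
grip_width: 55.4
finger_force: 0.0
```

Request:
send_rows:
  offset:
    - [0,0,0]
    - [0,0,0]
    - [0,0,0]
    - [0,0,0]
    - [0,0,0]
    - [0,0,0]
    - [0,0,0]
  delta_rot:
    - [0,0,0]
    - [0,0,0]
    - [0,0,0]
    - [0,0,0]
    - [0,0,0]
    - [0,0,0]
    - [0,0,0]
  grip: 0

```text
time: 52.7
tool_pos: [595.4, 236.3, 157.4]
tcp_rot: [3.14, -0.0, 0.035]
contact_force: [-2.0, -5.2, 2.8]
grip_width: 13.9
finger_force: 30.0
```

Request:
send_rows:
  offset:
    - [0,0.2,0]
    - [0,0.4,0]
    - [0,0.6,0]
    - [0,0.8,0]
    - [0,0.95,0]
  delta_rot:
    - [0,0,0]
    - [0,0,0]
    - [0,0,0]
    - [0,0,0]
    - [0,0,0]

```text
time: 53.32
tool_pos: [599.6, 121.8, 157.3]
tcp_rot: [-3.141, -0.001, 0.035]
contact_force: [0.7, 3.0, 1.4]
grip_width: 13.8
finger_force: 30.0
```

Request:
send_rows:
  offset:
    - [0,0.15,0]
    - [0,0.28,0]
    - [0,0.38,0]
    - [0,0.38,0]
  delta_rot:
    - [0,0,0]
    - [0,0,0]
    - [0,0,0]
    - [0,0,0]

```text
time: 53.82
tool_pos: [601.2, 76.3, 157.3]
tcp_rot: [3.14, -0.001, 0.034]
contact_force: [0.9, -1.9, 5.1]
grip_width: 13.8
finger_force: 30.0
```

Request:
send_rows:
  offset:
    - [0,0.02,0]
    - [0,0.035,0]
    - [0,0.045,0]
    - [0,0.055,0]
    - [0,0.055,0]
  delta_rot:
    - [0,0,0]
    - [0,0,0]
    - [0,0,0]
    - [0,0,0]
    - [0,0,0]

```text
time: 54.45
tool_pos: [601.4, 71.9, 157.3]
tcp_rot: [-3.141, -0.001, 0.036]
contact_force: [1.1, 0.8, 4.9]
grip_width: 13.9
finger_force: 30.0
```

Request:
send_rows:
  offset:
    - [0,0.015,0]
    - [0,0.03,0]
    - [0,0.045,0]
    - [0,0.045,0]
  delta_rot:
    - [0,0,0]
    - [0,0,0]
    - [0,0,0]
    - [0,0,0]

```text
time: 54.95
tool_pos: [601.4, 71.4, 157.3]
tcp_rot: [-3.134, -0.001, 0.037]
contact_force: [1.6, 19.0, 4.5]
grip_width: 14.0
finger_force: 30.0
```

Request:
send_rows:
  offset:
    - [0,0,0]
    - [0,0,0]
    - [0,0,0]
    - [0,0,0]
  delta_rot:
    - [0,0,0]
    - [0,0,0]
    - [0,0,0]
    - [0,0,0]
  grip: 0.6

```text
time: 55.45
tool_pos: [601.1, 65.5, 156.6]
tcp_rot: [3.141, 0.001, 0.035]
contact_force: [-1.1, -0.4, 0.8]
grip_width: 49.3
finger_force: 0.0
```

Request:
send_rows:
  offset:
    - [0,0,-0.3]
    - [0,0,-0.7]
    - [0,0,-0.7]
  delta_rot:
    - [0,0,0]
    - [0,0,0]
    - [0,0,0]

```text
time: 55.82
tool_pos: [603.2, 65.5, 245.3]
tcp_rot: [3.141, -0.008, 0.035]
contact_force: [0.2, -0.0, 0.3]
grip_width: 55.0
finger_force: 0.0
```

```bash
python3 - <<'E'
from kin import *
p,R=pose();print(get_obs()['time'],p)
W=[([430,330,250],down(.036),0)]
v=get_obs()['joint_positions']
for w in W: v,e=ik(np.asarray(w[0],float),w[1],v);print(v.round(2),round(e,4))
go(W)
E
```

```text
55.825 [603.21377623  65.51375791 245.29684908]
[0.51 0.36 1.44 0.   1.35 2.05] 0.0
grip 0 O [[-0.228,-0.376,-0.009],[-0.455,-0.751,-0.017]] D [[0.0,-0.0002,0.0],[0.0,-0.0004,-0.0001]]
O [[-0.227,-0.376,-0.008],[-0.455,-0.751,-0.016]] D [[0.0,-0.0002,0.0],[0.0,-0.0004,-0.0001]]
O [[-0.227,-0.376,-0.007],[-0.455,-0.751,-0.014],[-0.455,-0.751,-0.014]] D [[0.0,-0.0002,0.0],[0.0,-0.0004,-0.0001],[0.0,-0.0004,-0.0001]]
```

Request:
send_rows:
  offset:
    - [-0.228,-0.376,-0.009]
    - [-0.455,-0.751,-0.017]
  delta_rot:
    - [0,0,0]
    - [0,0,0]
  grip: 0

```text
time: 56.08
tool_pos: [542.5, 154.2, 241.8]
tcp_rot: [3.141, 0.002, 0.033]
contact_force: [0.8, 1.5, 0.0]
grip_width: 39.6
finger_force: 0.0
```

Request:
send_rows:
  offset:
    - [-0.227,-0.376,-0.008]
    - [-0.455,-0.751,-0.016]
  delta_rot:
    - [0,0,0]
    - [0,0,0]

```text
time: 56.32
tool_pos: [484.4, 242.9, 244.0]
tcp_rot: [3.141, 0.002, 0.035]
contact_force: [0.1, 1.3, -0.1]
grip_width: 19.6
finger_force: 0.0
```

Request:
send_rows:
  offset:
    - [-0.227,-0.376,-0.007]
    - [-0.455,-0.751,-0.014]
    - [-0.455,-0.751,-0.014]
    - [-0.455,-0.751,-0.014]
  delta_rot:
    - [0,0,0]
    - [0,0,0]
    - [0,0,0]
    - [0,0,0]

```text
time: 56.82
tool_pos: [428.1, 329.7, 245.9]
tcp_rot: [3.141, 0.001, 0.036]
contact_force: [-0.5, 0.5, 0.5]
grip_width: 0.5
finger_force: 0.0
```

```bash
python3 - <<'E'
from kin import *
p,R=pose();print(get_obs()['time'],p)
c=optics.get_calibration('wrist');im=shot('wrist')
rs=[]
for d in finder.pinpoint('start_top','wrist'): print(np.round(d['uv'],1),round(d['confidence'],2),onz('wrist',d['uv'],128,c).round(1))
hsv=cv2.cvtColor(im,cv2.COLOR_RGB2HSV);m=cv2.inRange(hsv,(45,120,40),(85,255,255));n,_,st,ce=cv2.connectedComponentsWithStats(m)
for i in range(1,n):
    if st[i,4]>60: print('green',st[i],ce[i].round(1),onz('wrist',ce[i],128,c).round(1))
print([(onz('wrist',d['uv'],173,c).round(1),round(d['confidence'],2)) for d in finder.pinpoint('guard_handle','wrist')])
c2=np.load('c2.npy',allow_pickle=True).item();im2=cv2.imread('pics/w2.png')[:,:,::-1]
m=cv2.inRange(cv2.cvtColor(np.ascontiguousarray(im2),cv2.COLOR_RGB2HSV),(45,120,40),(85,255,255));n,_,st,ce2=cv2.connectedComponentsWithStats(m)
j=max(range(1,n),key=lambda i:st[i,4]);print(st[j],ce2[j],onz('wrist',ce2[j],128,c2))
i=0
E
```

```text
56.825 [428.05118113 329.71923055 245.93820375]
[257.4 158. ] 0.75 [471.9 352.  128. ]
green [241 146  29  30 500] [253.8 162.4] [468. 355. 128.]
[]Traceback (most recent call last):
  File "<stdin>", line 12, in <module>
ValueError: max() iterable argument is empty
```

```bash
python3 - <<'E'
from kin import *
go([([471,354,142],down(.036))])
E
```

```text
O [[0.12,-0.066,0.29],[0.239,-0.131,0.579],[0.359,-0.196,0.869],[0.359,-0.196,0.869]] D [[0.0,0.0,-0.0001],[0.0001,0.0,-0.0003],[0.0001,0.0001,-0.0004],[0.0001,0.0001,-0.0004]]
```

Request:
send_rows:
  offset:
    - [0.12,-0.066,0.29]
    - [0.239,-0.131,0.579]
    - [0.359,-0.196,0.869]
    - [0.359,-0.196,0.869]
  delta_rot:
    - [0,0,0]
    - [0,0,0]
    - [0,0,0]
    - [0,0,0]

```text
time: 57.48
tool_pos: [470.9, 353.9, 140.3]
tcp_rot: [3.14, 0.003, 0.033]
contact_force: [0.3, -1.5, 2.9]
grip_width: 0.3
finger_force: 1.2
```

Request:
send_rows:
  offset:
    - [0,0,0.02]
    - [0,0,0.04]
    - [0,0,0.06]
    - [0,0,0.08]
    - [0,0,0.08]
  delta_rot:
    - [0,0,0]
    - [0,0,0]
    - [0,0,0]
    - [0,0,0]
    - [0,0,0]

```text
time: 58.1
tool_pos: [470.9, 355.1, 136.0]
tcp_rot: [-3.141, -0.003, 0.036]
contact_force: [-3.2, -6.0, 18.4]
grip_width: 0.5
finger_force: 9.4
```

Request:
send_rows:
  offset:
    - [0,0,0.015]
    - [0,0,0.015]
    - [0,0,0.015]
    - [0,0,0.015]
  delta_rot:
    - [0,0,0]
    - [0,0,0]
    - [0,0,0]
    - [0,0,0]

```text
time: 58.6
tool_pos: [470.9, 355.2, 135.8]
tcp_rot: [-3.14, -0.005, 0.036]
contact_force: [-5.6, -7.4, 29.1]
grip_width: 0.4
finger_force: 14.2
```

```bash
python3 - <<'E'
from h import *
s=get_obs();print(s['time'],s['tool_pos'],s['contact_force'],s['moment'])
for n in ('top','scene'):
    shot(n)
    print(n,'handle',[(onz(n,d['uv'],173).round(1),round(d['confidence'],2)) for d in finder.pinpoint('guard_handle',n)],'start',[(onz(n,d['uv'],142).round(1),round(d['confidence'],2)) for d in finder.pinpoint('start_top',n)])
print('top orig start',onz('top',(106,252),142))
print('w2',onz('wrist',(75.5,165.5),142,np.load('c2.npy',allow_pickle=True).item()),'w3',onz('wrist',(98.5,230.7),142,np.load('c3.npy',allow_pickle=True).item()),'w5',onz('wrist',(107.1,235.6),142,np.load('c5.npy',allow_pickle=True).item()))
E
```

```text
58.6 [470.93567445 355.18325809 135.7919107 ] [-5.64098741 -7.43232362 29.14564454] [-1.32158551  1.19261972 -0.03035429]
top handle [(array([605.8,  69.3, 173. ]), 0.69), (array([ 415.1, -217.4,  173. ]), 0.46)] start [(array([469.8, 341.2, 142. ]), 0.54)]
scene handle [(array([604. ,  69.9, 173. ]), 0.84)] start []
top orig start [471.08966457 348.59265751 142.        ]
w2 [477.55050094 346.78804926 142.        ] w3 [474.54512012 350.17199541 142.        ] w5 [474.36851357 349.74396101 142.        ]
```

Request:
send_rows:
  offset:
    - [0,0,-0.12]
    - [0,0,-0.2]
    - [0.03,0.04,-0.2]
    - [0.03,0.04,-0.2]
  delta_rot:
    - [0,0,0]
    - [0,0,0]
    - [0,0,0]
    - [0,0,0]

```text
time: 59.4
tool_pos: [474.0, 350.0, 154.2]
tcp_rot: [3.141, 0.001, 0.035]
contact_force: [0.2, 0.6, 0.1]
grip_width: 0.6
finger_force: 0.0
```

Request:
send_rows:
  offset:
    - [0,0,0.05]
    - [0,0,0.1]
    - [0,0,0.11]
    - [0,0,0.11]
  delta_rot:
    - [0,0,0]
    - [0,0,0]
    - [0,0,0]
    - [0,0,0]

```text
time: 59.9
tool_pos: [473.8, 350.4, 141.6]
tcp_rot: [3.141, 0.001, 0.035]
contact_force: [-1.8, -0.7, 2.5]
grip_width: 0.3
finger_force: 0.9
```

Request:
send_rows:
  offset:
    - [0,0,0.02]
    - [0,0,0.03]
    - [0,0,0.03]
  delta_rot:
    - [0,0,0]
    - [0,0,0]
    - [0,0,0]

```text
time: 60.28
tool_pos: [474.1, 350.6, 138.3]
tcp_rot: [-3.142, -0.0, 0.035]
contact_force: [-1.7, -0.4, 3.1]
grip_width: 0.4
finger_force: 1.8
```

Request:
send_rows:
  offset:
    - [0,0,0.03]
    - [0,0,0.06]
    - [0,0,0.06]
    - [0,0,0.06]
  delta_rot:
    - [0,0,0]
    - [0,0,0]
    - [0,0,0]
    - [0,0,0]

```text
time: 60.78
tool_pos: [474.4, 350.8, 135.7]
tcp_rot: [-3.14, -0.004, 0.036]
contact_force: [-9.8, -7.2, 31.6]
grip_width: 0.8
finger_force: 16.3
```

The spring curve and then a hard stop show the button is fully down. Retreating and checking.

Request:
send_rows:
  offset:
    - [0,0,-0.2]
    - [0,0,-0.6]
    - [0,0,-0.95]
    - [0,0,-0.95]
  delta_rot:
    - [0,0,0]
    - [0,0,0]
    - [0,0,0]
    - [0,0,0]

```text
time: 61.28
tool_pos: [475.7, 351.4, 248.3]
tcp_rot: [-3.138, -0.007, 0.035]
contact_force: [-0.3, -0.2, -0.8]
grip_width: 0.4
finger_force: 0.0
```

Request:
send_rows:
  offset:
    - [-0.2,0.4,-0.1]
    - [-0.4,0.8,-0.2]
    - [-0.4,0.8,-0.2]
    - [-0.4,0.8,-0.2]
    - [-0.4,0.8,-0.2]
  delta_rot:
    - [0,0,0]
    - [0,0,0]
    - [0,0,0]
    - [0,0,0]
    - [0,0,0]

```text
time: 61.9
tool_pos: [429.7, 253.6, 268.0]
tcp_rot: [3.141, 0.001, 0.036]
contact_force: [-0.2, 0.0, -0.5]
grip_width: 0.5
finger_force: 0.0
```

```bash
python3 - <<'E'
from h import *
s=get_obs();print(s['time'],s['tool_pos'],s['contact_force'])
for n in ('top','scene'):
    shot(n)
    for t,z in (('guard_handle',173),('scoop_grip',87),('scoop',3),('ball1',88),('tube1',90),('hammer',10),('tape_measure',0),('solvent_can',0)):
        print(n,t,[(onz(n,d['uv'],z).round().tolist()[:2],np.round(d['uv']).tolist(),round(d['confidence'],2)) for d in finder.pinpoint(t,n)][:7])
print('scoop in bin',inB([415,-241]))
E
```

```text
61.9 [429.69931283 253.55488923 268.0304581 ] [-0.18744514  0.01315132 -0.45436407]
top guard_handle [([600.0, 64.0], [218.0, 200.0], 0.67)]
top scoop_grip [([417.0, -250.0], [338.0, 272.0], 0.79)]
top scoop [([416.0, -244.0], [331.0, 272.0], 0.64)]
top ball1 [([415.0, -241.0], [334.0, 273.0], 0.45)]
top tube1 [([548.0, -320.0], [362.0, 224.0], 0.64)]
top hammer [([772.0, -188.0], [310.0, 152.0], 0.92)]
top tape_measure [([416.0, 15.0], [241.0, 272.0], 0.88)]
top solvent_can [([565.0, -486.0], [411.0, 221.0], 0.69), ([477.0, 398.0], [109.0, 252.0], 0.64)]
scene guard_handle [([605.0, 56.0], [314.0, 179.0], 0.61)]
scene scoop_grip [([422.0, -240.0], [190.0, 235.0], 0.89)]
scene scoop [([423.0, -247.0], [192.0, 260.0], 0.62)]
scene ball1 [([799.0, -247.0], [313.0, 307.0], 0.38), ([543.0, 172.0], [315.0, 177.0], 0.28)]
scene tube1 [([620.0, -397.0], [204.0, 313.0], 0.79)]
scene hammer [([766.0, -202.0], [309.0, 309.0], 0.62)]
scene tape_measure [([415.0, 5.0], [249.0, 211.0], 0.81)]
scene solvent_can [([563.0, -481.0], [163.0, 351.0], 0.64)]
scoop in bin [-10.04871891   0.15247414]
```

```bash
python3 -c "
from plant import ticket
print(ticket.close_job())"
```

```text
the job is handed in; nothing more can be done
None
```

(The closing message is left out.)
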